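Load the sample feeder on the optical rail and lock it against its stop

ROBOT

A 6-joint arm with a two-finger parallel gripper is mounted at the origin on the work surface. World frame = base frame: x ahead of the robot, y to its left, z up, the work surface at z = 0. Lengths are in m, angles in rad, forces in N, time in s.
With the tool pointing down it reaches from about 0.375 to 0.825 m from the base axis. Payload 5.5 kg.
Tool frame: the origin (TCP) lies on the centre line of the jaws, within the pads' length; the fingertips stand 22 mm ahead of it and the grasp point (between the pads) lies 3 mm ahead of it (bot.tcp_to_tips is the z of the fingertips in the tool frame, in m); z points along the fingers, y is the line along which they close (so a half turn about z gives the same grasp; the last joint's range is limited). The gripper opens to 85 mm and grips with 20 to 120 N. Pads are 22 mm wide; open, the fingers measure 114 mm over their backs; the gripper's body (76 mm by 85 mm) begins 54 mm behind the grasp point. The pads swing forward as they close: fully open they stand 13 mm farther back than shut.
Start: joints at [1.254, 0.314, -0.047, 1.21, 0, 1.571], TCP at [0.187, 0.57, 0.22] pointing down, gripper open.
Joint ranges: [-2.67, 2.67], [-0.69, 1.73], [-1.03, 1.25], [-2.08, 2.16], [-1.42, 1.45], [-3.14, 3.14]. Speed limits (rad/s): [2.39, 2.39, 3.01, 3.14, 3.14, 3.14].

INTERFACE

Orientations are given as a 3x3 rotation matrix whose columns are the frame's x, y, z axes.
In Python, from plant import bot gives the robot as it stands.
- The arm moves only by the tool step_arm, never from a script. Its argument "increments" is a list of rows, each a list of 5 numbers: the closure, from -1 (fully open) to 1 (shut), then the shift along the tool's x, y, z in units of 0.15 m (1.0 is 0.15 m), then the turn about the tool's z in units of pi/2 rad (1.0 is pi/2 rad). A call has 1 to 12 rows; each row is the pose to reach, as a shift and turn from the pose commanded when the call began, along the tool's axes at that moment; what a row does not reach only later rows make up. A row lasts 1/12 s, in which the tool goes at most 41.7 mm and 7.16 degrees, less where a joint would pass 70% of its speed; a pose out of reach is approached as far as the arm can. A call with a number of a shift or a turn outside -1 to 1 is refused whole. A call with a gripper value outside its range is refused whole. The fingers move at their own pace and stop on an object; the grip force is fixed at half the most. Time passes only in rows, so rows that repeat a pose let the fingers close. It gives the time, the measured TCP pose, the force, the opening and the grip force at its end, in the units of the state.
- bot.observe(): the state, without advancing time (a new reading comes with each control period).
- bot.grab_frame(name): name is "scene" or "top"; returns (picture, depth): 420x560x3 uint8, blue, green, red; 420x560 float32, m along the optical axis (not along the pixel's ray), 0 where there is no reading.
- bot.calibration(name): a dict with "fx", "fy", "cx", "cy" (pixels), "view" (4x4, takes a point from world to camera coordinates). Camera axes: x right, y down, z forward; pixel columns grow to the right and rows downward; lengths in m; the calibration is good to about 2 mm. A picture is of the moment at which its call begins. calibration takes no time and is no camera call.
- bot.finish_job(): hands the job in; it is judged then, once.
The state is a dict: "time": time; "qpos": joint angles; "qd": joint speeds; "effort": joint torques, N m; "tool_pos": TCP position; "ee_rot": TCP orientation; "force": force on the tool from outside, world axes, zero at the start; "moment": the same for the moment, N m; "finger_gap": finger opening in m; "grip_force": force on a finger pad.
Only numpy, scipy, OpenCV 4.12 (cv2) and the standard library are available. Lean on these libraries where they do the work, as an engineer would, in place of code of your own. Each camera call takes 0.05 s, during which the arm holds its last target. There are 200 camera calls.

TASK

Get the sample feeder ready for a measuring run. First press every sample puck on the table down into the spring magazine, one on another, until the catches hold them; only then slide the carriage along the rail until it sits hard against the red stop. With it there, set the adjuster nut so that the grip lever begins to bite about halfway through its swing, swing the lever fully closed to lock the carriage, and leave the other things on the table where they are.

Things in the scene. Friction and masses are not known exactly. Their poses are not given: they have to be found in the camera images.
- puck_a: sample puck with an amber disc in its top: bare aluminium, 60 mm diameter, 14 mm thick, 100 g; origin at the centre of its underside, z up. Two to four of the four pucks are present, lying flat on the table; an absent one reads None
- puck_b: sample puck with a blue disc in its top: bare aluminium, 60 mm diameter, 14 mm thick, 100 g; origin at the centre of its underside, z up. Two to four of the four pucks are present, lying flat on the table; an absent one reads None
- puck_c: sample puck with a green disc in its top: bare aluminium, 60 mm diameter, 14 mm thick, 100 g; origin at the centre of its underside, z up. Two to four of the four pucks are present, lying flat on the table; an absent one reads None
- puck_d: sample puck with a white disc in its top: bare aluminium, 60 mm diameter, 14 mm thick, 100 g; origin at the centre of its underside, z up. Two to four of the four pucks are present, lying flat on the table; an absent one reads None
- mag_mouth (a point): magazine axis on the carriage, level with the underside of its two brass spring catches, about 140 mm above the table; x across the rail (away from the robot at yaw 0), y along the rail away from the stop. A caught puck has its underside 14 mm below this point; those under it 28, 42, 56 mm. Holds four, one on another; a puck's yaw does not matter
- rod_tops (a point): magazine axis level with the tops of its four upright guide rods (7 mm thick), 32 mm above mag_mouth; axes as mag_mouth. Rods stand at 28 mm in +/-x, 22 mm in +/-y and flare out over their last 12 mm; a puck passes between them with 2 mm to spare all round. The +/-y sides are open for fingers (49 mm between rods)
- catch_near (a joint): the catch on the robot's side of the magazine (its twin faces it), m outwards: 0 shut. The nose stands 3.5 mm in over the puck's edge and has a ramp 15 mm high on top: a puck let go in the mouth rests on the ramps. Pushing it down level past the noses takes 6 to 8 N besides the follower's spring. Housings reach 51 mm from the axis in +/-x, 20 mm above mag_mouth
- follower (a joint): how far the white sprung follower under the catches is pressed down, m: 0 empty (its top 3 mm below mag_mouth), up to 0.061. Its spring pushes up with 2 N empty to 9 N full and lifts the stack against the catches. Press a puck until its top is 2 to 4 mm below mag_mouth so that the catches snap over it, then let go
- pull_knob (a point): middle of the carriage's blue round pull knob, upright axis, 24 mm diameter, 28 mm tall, about 92 mm above the table; the carriage's top is 28 mm below this point, the magazine axis 85 mm from it along the rail's +y. The carriage slides along the rail with about 4 N of friction while the clamp is loose
- carriage_face (a point): middle of the carriage's end face that meets the stop, 51 mm above the table; x across the rail, y along the rail pointing away from the stop
- stop_face (a point): middle of the face of the red stop block fixed on the rail, 51 mm above the table (block's top 61 mm); y along the rail towards the carriage. Its place on the rail changes from start to start. The carriage is home when the two faces touch; turning the nut can drag it a few mm off again
- nut_grip (a point): on the upright axis of the knurled brass adjuster nut, 10 mm below its flat top, about 134 mm above the table with the lever open (it rises up to 12 mm with the lever). Nut 50 mm diameter, 28 mm tall, red mark on top, 10 mm thick stud end up to 30 mm above this point. The metal under the nut is 40 mm square, its top 34 mm below this point
- nut (a joint): angle of the adjuster nut, rad, growing clockwise seen from above (tightening: draws the clamp shoe up 1.8 mm per rad). Range 0 to 9. Turns stiffly (0.7 N m), stays where it is left. It starts too loose: 2 to 6 rad short of the right setting; how much changes from start to start and cannot be seen, only felt at the lever
- lever (a joint): angle of the eccentric cam lever, rad: 0 open (10 degrees above level, pointing along the rail frame's +x, away from the robot), 1.4 midway (upright), 2.8 fully closed (10 degrees above level, towards the robot). It stays where it is left; swinging freely takes under 3 N at the grip. It lifts the shoe 6.2 mm x (0.93 - cos(angle + 0.377)): 7 mm at midway, 12 mm closed
- lever_pivot (a point): where the lever's shaft axis (along y) meets the plane x-z in which the lever swings, about 86 mm above the table; x and y axes as the rail. Once the shoe meets the rail the lever turns firm: biting at midway, it takes some 3 N more at the grip 0.3 rad after the bite, 7 N more at 2.1 rad (the most), easing off to the end; biting earlier it takes more, up to 14 N; it stays shut when closed
- lever_grip (a point): centre of the red grip on the lever's end, 85 mm from the pivot: a freely revolving cylinder 26 mm in diameter and 22 mm long, its axis along the rail's y (parallel to the shaft), so it can be pinched by its flat ends from above all through the swing; lever rod 9 mm thick. It is 140 mm from the carriage's middle along the rail's +y, clear of the carriage's side
- shoe: the clamp shoe, hidden in the slot of the rail under the nut (20 x 50 x 6 mm, origin on top). Its spring washers give 46 N per mm once it presses up against the rail
- optic_box: grey optics box 50 x 36 x 28 mm, not part of the job; origin at the centre of its underside
- driver: orange screwdriver, 150 mm, lying, not part of the job; origin at the centre of its underside
- lens_cell: black lens cell, 35 mm across, 16 mm tall, not part of the job; origin at the centre of its underside
- post_lens: square lens mount on a post, 128 mm tall, not part of the job; origin at the centre of its underside
- lens_tube: black lens tube standing, 41 mm across, 100 mm tall, not part of the job; origin at the centre of its underside
- wrench: steel spanner, 160 mm, lying, not part of the job; origin at the centre of its underside
- tissue_jar: jar with a blue cap, 60 mm across, 70 mm tall, not part of the job; origin at the centre of its underside
Mind the look-alikes: they are no part of the job. What is shaped like the puck_c but turquoise is not meant.

How it is judged:
On the way, in this order (a step that is already met when the one before it is completed fails the run):
1. every puck present is held in the magazine under the catches (horizontal distance between each of puck_a, puck_b, puck_c, puck_d and mag_mouth below 0.006 m and z of puck_a in the frame of mag_mouth between -0.075 and -0.011 m and angle between each of puck_a, puck_b, puck_c, puck_d's own z axis and vertical below 0.12 rad and z of puck_b in the frame of mag_mouth between -0.075 and -0.011 m and z of puck_c in the frame of mag_mouth between -0.075 and -0.011 m and z of puck_d in the frame of mag_mouth between -0.075 and -0.011 m), for 0.3 s.
2. the carriage is pushed home against the stop, with the lever still open (y of carriage_face in the frame of stop_face between -0.003 and 0.0035 m and value of joint lever below 0.6 rad), for 0.2 s.
At the end, for the whole second after the job is handed in: Every puck present is held under the catches (within 6 mm of the axis, underside 11 mm or more below them, level within 7 degrees), carriage within 3.5 mm of the stop, lever above 2.7 rad, clamp force 130 to 345 N (a bite between 1.0 and 1.75 rad) (all of step 1 and y of carriage_face in the frame of stop_face between -0.003 and 0.0035 m and value of joint lever above 2.7 rad and contact force between shoe and anything else between 130 and 345 N and linear speed of shoe below 0.01 m/s); the robot touches nothing.
It fails at once if a bystander is pushed more than 3 cm or knocked over (distance of any of optic_box, driver, lens_cell, post_lens, lens_tube, wrench, tissue_jar from where it was at the start of the episode above 0.03 m or angle between any of post_lens, lens_tube, tissue_jar's own z axis and vertical above 0.5 rad).
Of puck_a, puck_b, puck_c, puck_d only 2 to 4 are there at a start; the rules pass over those that are not, and their reading is None.
At some moment in a run one of puck_a, puck_b, puck_c, puck_d may be knocked a few centimetres aside while the robot is not near it.
It also fails if it takes over 210 s, if anything falls off the work surface, if the arm or the gripper's body presses on something with over 40 N, if the wrist force passes 120 N, or if a joint passes its speed limit or range.

## Working session

There is one attempt and no reset: what is moved stays moved. The work goes in short steps, Python scripts to look and compute and a tool call to move; the robot and the scene stay as the last step left them, time stands still between calls to the robot, and variables do not carry over. Pictures are saved under pics/ and viewed, at most 14 in all, crops included, and the job is handed in when it is done.

Besides the shell and the picture viewer there is one more tool, called as a command line: name --pt "numbers of a row" for each row, then --argument value for the rest. step_arm: Moves the arm, as the interface text tells. Shifts and turns lie within -1 to 1; 1 stands for 0.15 m of shift or pi/2 rad of turn. Its arguments: {"type":"object","properties":{"increments":{"type":"array","items":{"type":"array","items":{"type":"number"}}}},"required":["increments"]}

```bash
ls; mkdir -p pics
cat > h.py <<'E'
import numpy as np, cv2
from plant import bot
def shot(n):
    im,d=bot.grab_frame(n); return im,d,bot.calibration(n)
def back(c,u,v,d):
    V=np.linalg.inv(c['view']); p=np.array([(u-c['cx'])/c['fx']*d,(v-c['cy'])/c['fy']*d,d,1]); return (V@p)[:3]
def plane(c,u,v,z):
    V=np.linalg.inv(c['view']); r=V[:3,:3]@np.array([(u-c['cx'])/c['fx'],(v-c['cy'])/c['fy'],1]); o=V[:3,3]
    return o+r*(z-o[2])/r[2]
def proj(c,p):
    q=c['view']@np.append(p,1); return q[0]/q[2]*c['fx']+c['cx'],q[1]/q[2]*c['fy']+c['cy'],q[2]
def cloud(d,c):
    v,u=np.indices(d.shape); P=np.stack([(u-c['cx'])/c['fx']*d,(v-c['cy'])/c['fy']*d,d,np.ones_like(d)],-1)
    W=(P@np.linalg.inv(c['view']).T)[...,:3]; W[d==0]=np.nan; return W
E
python3 - <<'E'
from h import *
for n in("scene","top"):
    im,d,c=shot(n); cv2.imwrite(f"pics/{n}0.png",im); np.savez(f"{n}0.npz",im=im,d=d)
    V=np.linalg.inv(c['view']); print(n,c['fx'],c['cx'],c['cy'],V.round(3).tolist())
s=bot.observe(); print(s['time'],s['tool_pos'],s['ee_rot'],s['finger_gap'],bot.tcp_to_tips)
E
```

```text
pics
scene 490.8594406985702 286.8068928779129 199.00127092339514 [[0.694, 0.616, -0.373, 1.101], [0.72, -0.587, 0.369, -0.598], [0.008, -0.525, -0.851, 1.434], [0.0, 0.0, 0.0, 1.0]]
top 529.4975862665469 273.89592101336524 204.40642275739057 [[0.006, -0.989, 0.145, 0.323], [-1.0, -0.004, 0.011, -0.051], [-0.011, -0.145, -0.989, 1.474], [0.0, 0.0, 0.0, 1.0]]
0.1 [0.18674442 0.56965351 0.21923949] [[-9.50245462e-01  3.11501747e-01 -4.72664508e-04]
 [ 3.11502106e-01  9.50244407e-01 -1.41582989e-03]
 [ 8.11332112e-06 -1.49262191e-03 -9.99998886e-01]] 0.08499759596561297 0.022
```

View pics/scene0.png

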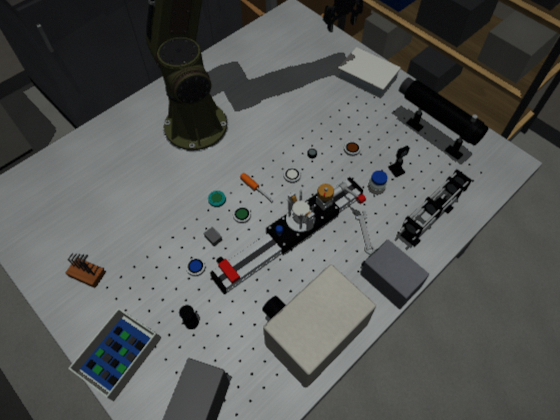

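View pics/top0.png

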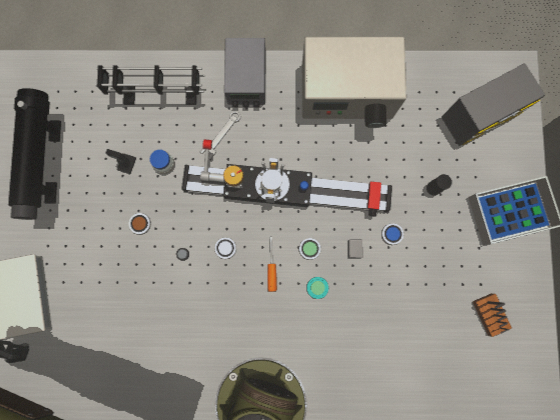

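Run:
```python
from h import *
t=np.load("top0.npz");im=t['im'];d=t['d'];c=bot.calibration("top")
cr=cv2.resize(im[125:220,175:310],None,fx=5.8,fy=5.8,interpolation=cv2.INTER_CUBIC);cv2.imwrite("pics/tc.png",cr)
s=np.load("scene0.npz");ims=s['im'];cs=bot.calibration("scene")
cv2.imwrite("pics/sc.png",cv2.resize(ims[165:260,260:380],None,fx=6,fy=6,interpolation=cv2.INTER_CUBIC))
W=cloud(d,c)
hsv=cv2.cvtColor(im,cv2.COLOR_BGR2HSV); hs=cv2.cvtColor(ims,cv2.COLOR_BGR2HSV)
print("table z",np.nanmedian(W[260:280,200:250,2]))
def cen(img,box,f,z,cc):
    x0,y0,x1,y1=box; m=f(img[y0:y1,x0:x1].astype(int)); m=m.astype(np.uint8)
    n,l,st,ce=cv2.connectedComponentsWithStats(m); k=1+np.argmax(st[1:,4]); u,v=ce[k]+[x0,y0]
    return (round(u,1),round(v,1)),st[k,4],plane(cc,u,v,z).round(4)
sat=lambda h:(h[...,1]>90)
for n,b,sb in(("a",(122,207,156,241),(340,138,366,160)),("b",(375,217,409,251),(184,256,208,278)),("c",(293,231,327,265),(230,204,254,226)),("turq",(300,270,334,306),(204,188,232,210))):
    print(n,cen(hsv,b,sat,.014,c),cen(hs,sb,sat,.014,cs))
print("d",cen(hsv,(208,231,242,265),lambda h:h[...,2]>205,.014,c),cen(hs,(280,164,304,184),lambda h:h[...,2]>190,.014,cs))
red=lambda h:((h[...,0]<8)|(h[...,0]>172))&(h[...,1]>150)
print("stop",cen(hsv,(350,170,400,225),red,.061,c)); print("grip",cen(hsv,(190,125,225,165),red,.1,c),cen(hs,(350,185,375,210),red,.1,cs))
blue=lambda h:(h[...,0]>100)&(h[...,0]<125)&(h[...,1]>120)
print("knob",cen(hsv,(290,172,315,200),blue,.106,c),cen(hs,(265,215,295,245),blue,.1,cs))
br=lambda h:(h[...,0]>12)&(h[...,0]<28)&(h[...,1]>120)
print("nut",cen(hsv,(218,160,250,190),br,.144,c),cen(hs,(310,178,345,212),br,.14,cs))
# stop edges / rail
m=red(hsv.astype(int)).astype(np.uint8); m[:170]=0;m[225:]=0;m[:,:350]=0;m[:,400:]=0
r=cv2.minAreaRect(cv2.findNonZero(m));print(r); print([plane(c,*p,.061).round(4).tolist() for p in cv2.boxPoints(r)])
```

```text
table z 0.00029327308281179576
a ((np.float64(138.6), np.float64(223.0)), np.int32(154), array([0.4835, 0.3423, 0.014 ])) ((np.float64(352.2), np.float64(147.0)), np.int32(84), array([0.4826, 0.3443, 0.014 ]))
b ((np.float64(392.6), np.float64(233.4)), np.int32(160), array([ 0.4579, -0.3616,  0.014 ])) ((np.float64(195.2), np.float64(265.4)), np.int32(136), array([ 0.4567, -0.3596,  0.014 ]))Traceback (most recent call last):
  File "<stdin>", line 15, in <module>
  File "<stdin>", line 11, in cen
    return _wrapfunc(a, 'argmax', axis=axis, out=out, **kwds)
    return bound(*args, **kwds)
ValueError: attempt to get argmax of an empty sequence
```

View pics/tc.png

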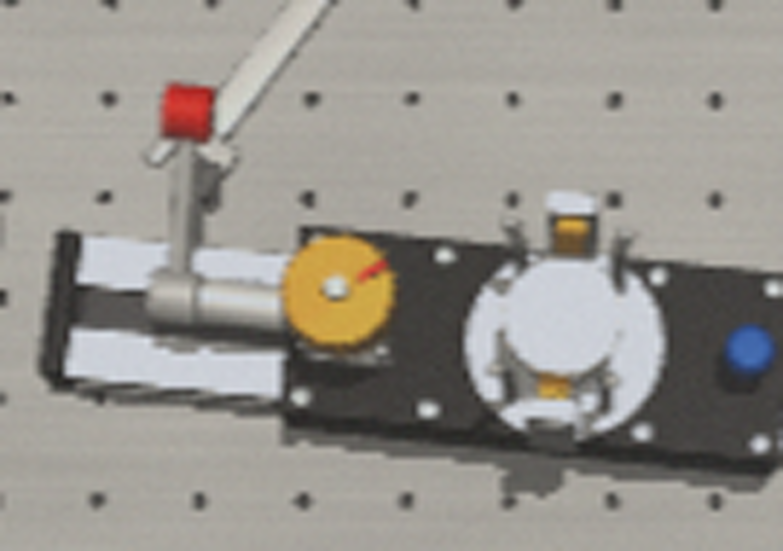

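View pics/sc.png

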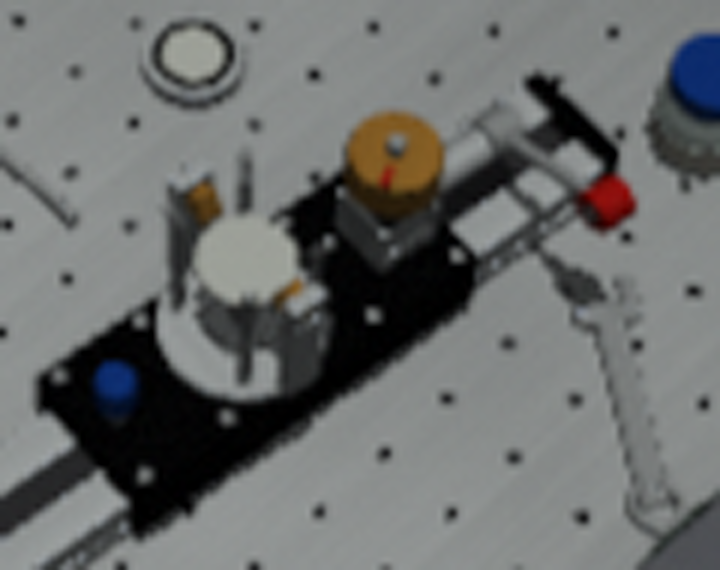

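```bash
cat > m0.py <<'E'
from h import *
t=np.load("top0.npz");im=t['im'];d=t['d'];c=bot.calibration("top")
s=np.load("scene0.npz");ims=s['im'];ds=s['d'];cs=bot.calibration("scene")
W=cloud(d,c);Ws=cloud(ds,cs)
hsv=cv2.cvtColor(im,cv2.COLOR_BGR2HSV); hs=cv2.cvtColor(ims,cv2.COLOR_BGR2HSV)
def cen(img,box,f,z,cc):
    x0,y0,x1,y1=box; m=f(img[y0:y1,x0:x1].astype(int)).astype(np.uint8)
    n,l,st,ce=cv2.connectedComponentsWithStats(m)
    if n<2: return None
    k=1+np.argmax(st[1:,4]); u,v=ce[k]+[x0,y0]
    return round(float(u),1),round(float(v),1),int(st[k,4]),plane(cc,u,v,z).round(4).tolist()
sat=lambda h:(h[...,1]>60)
red=lambda h:((h[...,0]<8)|(h[...,0]>172))&(h[...,1]>150)
blue=lambda h:(h[...,0]>100)&(h[...,0]<125)&(h[...,1]>120)
br=lambda h:(h[...,0]>10)&(h[...,0]<28)&(h[...,1]>110)
wh=lambda h:(h[...,2]>205)
if __name__=="__main__":
    print("c",cen(hsv,(293,231,327,265),sat,.014,c),cen(hs,(230,204,254,226),sat,.014,cs))
    print("d",cen(hsv,(208,231,242,265),wh,.014,c),cen(hs,(280,164,304,184),lambda h:h[...,2]>180,.014,cs))
    print("stop",cen(hsv,(350,170,400,225),red,.061,c)); print("grip",cen(hsv,(190,125,225,165),red,.1,c),cen(hs,(350,185,375,210),red,.1,cs))
    print("knob",cen(hsv,(290,172,315,200),blue,.106,c),cen(hs,(265,215,295,245),blue,.1,cs))
    print("nut",cen(hsv,(218,160,250,190),br,.144,c),cen(hs,(310,178,345,212),br,.14,cs))
    print("catches",cen(hsv,(265,158,280,172),br,.15,c),cen(hsv,(262,186,280,198),br,.15,c))
    print("catches s",cen(hs,(285,185,300,205),br,.15,cs),cen(hs,(300,208,315,220),br,.15,cs))
    m=red(hsv.astype(int)).astype(np.uint8); m[:170]=0;m[225:]=0;m[:,:350]=0;m[:,400:]=0
    r=cv2.minAreaRect(cv2.findNonZero(m));print(r); print([plane(c,*p,.061).round(4).tolist() for p in cv2.boxPoints(r)])
    for w,b in((W,(250,160,300,215)),(Ws,(280,190,325,240))):
        P=w[b[1]:b[3],b[0]:b[2]].reshape(-1,3); P=P[(P[:,2]>.13)&(P[:,2]<.1415)]
        print("foll",len(P),np.median(P,0).round(4),((P[:,:2].max(0)+P[:,:2].min(0))/2).round(4),np.ptp(P,0).round(3))
    for w,b in((W,(218,160,250,190)),(Ws,(310,178,345,212))):
        P=w[b[1]:b[3],b[0]:b[2]].reshape(-1,3); P=P[(P[:,2]>.135)&(P[:,2]<.15)]
        print("nut",len(P),P.mean(0).round(4),((P[:,:2].max(0)+P[:,:2].min(0))/2).round(4),np.ptp(P,0).round(3))
    # carriage plate top
    P=W[150:215,205:330].reshape(-1,3);H=hsv[150:215,205:330].reshape(-1,3); k=(P[:,2]>.055)&(P[:,2]<.072)&(H[:,2]<90)
    r=cv2.minAreaRect(P[k,:2].astype(np.float32)*1000);print("plate",k.sum(),np.median(P[k,2]),r)
    p=W[:, :,:]; print([ (n,w[y-1:y+2,x-1:x+2,2].mean().round(4)) for n,w,x,y in(("d",W,225,248),("a",W,139,223),("knob",W,304,185),("lever",W,207,144))])
E
python3 m0.py
```

```text
c (309.6, 248.1, 144, [0.4161, -0.1325, 0.014]) (241.5, 213.3, 109, [0.4147, -0.1306, 0.014])
d (224.9, 247.7, 118, [0.4162, 0.1009, 0.014]) None
stop (374.0, 195.0, 287, [0.5573, -0.3044, 0.061])
grip (207.0, 143.5, 61, [0.6884, 0.1449, 0.1]) (361.0, 197.8, 52, [0.6771, 0.1552, 0.1])
knob (303.7, 184.7, 52, [0.5764, -0.1127, 0.106]) (279.1, 229.5, 84, [0.5794, -0.1134, 0.1])
nut (232.9, 175.1, 282, [0.5938, 0.0702, 0.144]) (325.3, 192.2, 211, [0.5988, 0.0674, 0.14])
catches (273.0, 164.6, 28, [0.6201, -0.0324, 0.15]) (270.0, 191.2, 17, [0.5511, -0.0252, 0.15])
catches s (293.5, 198.2, 27, [0.5504, -0.0244, 0.15]) (307.4, 213.4, 7, [0.6181, -0.0318, 0.15])
((374.0028991699219, 194.96176147460938), (10.737510681152344, 26.460294723510742), 4.398705005645752)
[[0.5224, -0.2864, 0.061], [0.5946, -0.2934, 0.061], [0.5924, -0.3223, 0.061], [0.5203, -0.3151, 0.061]]
foll 345 [ 0.5847 -0.0272  0.1368] [ 0.5803 -0.0285] [0.094 0.054 0.011]
foll 266 [ 0.5867 -0.0275  0.1364] [0.5892 0.0014] [0.096 0.116 0.011]
nut 296 [0.5937 0.0716 0.1439] [0.5945 0.0716] [0.053 0.049 0.014]
nut 190 [0.5964 0.0667 0.1428] [0.5955 0.041 ] [0.052 0.11  0.014]
plate 1377 0.06391295632163962 ((583.7744140625, -15.386398315429688), (233.633056640625, 95.81273651123047), 84.48811340332031)
[('d', np.float64(0.015)), ('a', np.float64(0.0149)), ('knob', np.float64(0.1074)), ('lever', np.float64(0.1241))]
```

```bash
cat > g.py <<'E'
from h import *
import sys
YAW=84.5
def plan(tgt,yaw=YAW):
    s=bot.observe(); R=s['ee_rot']; p=s['tool_pos']; y=np.degrees(np.arctan2(R[1,1],R[0,1]))
    dt=-(yaw-y); dl=R.T@(np.array(tgt)-p)
    return (dl/.15).round(3).tolist(), round(dt/90,4)
if __name__=="__main__":
    s=bot.observe(); print("t",round(s['time'],2),"pos",s['tool_pos'].round(4).tolist(),"q",s['qpos'].round(2).tolist(),"F",s['force'].round(1).tolist(),"M",s['moment'].round(2).tolist(),"gap",round(s['finger_gap'],4))
    a=list(map(float,sys.argv[1:])); 
    if a: print(plan(a[:3],*(a[3:4])))
E
python3 g.py 0.483 0.343 0.12; python3 g.py 0.483 0.343 0.02
```

```text
t 0.1 pos [0.1867, 0.5697, 0.2192] q [1.25, 0.31, -0.05, 1.21, 0.0, 1.57] F [0.6, -0.9, -0.7] M [-0.0, 0.05, -0.06] gap 0.085
([-2.347, -0.82, 0.663], np.float64(-0.1406))
t 0.1 pos [0.1867, 0.5697, 0.2192] q [1.25, 0.31, -0.05, 1.21, 0.0, 1.57] F [0.6, -0.9, -0.7] M [-0.0, 0.05, -0.06] gap 0.085
([-2.347, -0.819, 1.329], np.float64(-0.1406))
```

step_arm --pt "-1 -0.28 -0.22 0.1 0" --pt "-1 -0.55 -0.43 0.2 0" --pt "-1 -0.8 -0.64 0.3 0" --pt "-1 -1 -0.82 0.35 0" --pt "-1 -1 -0.82 0.35 0"

```text
time: 0.52
tool_pos: [0.2914, 0.4037, 0.1662]
ee_rot: [[-0.95, 0.312, -0.001], [0.312, 0.95, -0.002], [0.0, -0.002, -1.0]]
force: [0.1, 0.4, 0.2]
finger_gap: 0.0855
grip_force: 0.0
```

step_arm --pt "-1 -0.28 0 0.1 0" --pt "-1 -0.55 0 0.2 0" --pt "-1 -0.8 0 0.3 0" --pt "-1 -1 0 0.3 0" --pt "-1 -1 0 0.3 0"

```text
time: 0.93
tool_pos: [0.4382, 0.3573, 0.121]
ee_rot: [[-0.949, 0.317, 0.001], [0.317, 0.949, -0.002], [-0.002, -0.001, -1.0]]
force: [-0.5, 0.5, -0.0]
finger_gap: 0.0854
grip_force: 0.0
```

step_arm --pt "-1 -0.2 0 0 -0.07" --pt "-1 -0.347 0 0 -0.1406" --pt "-1 -0.347 0 0 -0.1406" --pt "-1 -0.347 0 0 -0.1406"

```text
time: 1.27
tool_pos: [0.4833, 0.3432, 0.1221]
ee_rot: [[-0.995, 0.099, -0.001], [0.099, 0.995, -0.0], [0.001, -0.0, -1.0]]
force: [0.3, 0.1, 0.3]
finger_gap: 0.085
grip_force: 0.0
```

```bash
python3 g.py 0.483 0.343 0.02
```

```text
t 1.27 pos [0.4833, 0.3432, 0.1221] q [0.62, 0.36, -0.22, 1.0, 0.0, 0.72] F [0.3, 0.1, 0.3] M [-0.04, 0.05, -0.07] gap 0.085
([0.002, -0.001, 0.68], np.float64(-0.0018))
```

step_arm --pt "-1 0 0 0.25 0" --pt "-1 0 0 0.5 0" --pt "-1 0 0 0.6 0" --pt "-1 0 0 0.675 0" --pt "-1 0 0 0.675 0" --pt "1 0 0 0.675 0" --pt "1 0 0 0.675 0" --pt "1 0 0 0.675 0" --pt "1 0 0 0.675 0" --pt "1 0 0 0.675 0" --pt "1 0 0 0.675 0" --pt "1 0 0 0.675 0"

```text
time: 2.27
tool_pos: [0.4833, 0.3437, 0.0216]
ee_rot: [[-0.995, 0.096, 0.0], [0.096, 0.995, 0.0], [-0.0, 0.0, -1.0]]
force: [-0.0, -0.5, -0.2]
finger_gap: 0.0008
grip_force: 0.0
```

```bash
python3 g.py 0.585 -0.028 0.25
```

```text
t 2.27 pos [0.4833, 0.3437, 0.0216] q [0.62, 0.45, -0.33, 0.79, 0.0, 0.71] F [-0.0, -0.5, -0.2] M [0.01, -0.05, 0.02] gap 0.0008
([-0.913, -2.401, -1.523], np.float64(-0.0))
```

Run:
```python
from h import *
im,d,c=shot("top");cv2.imwrite("pics/t1.png",cv2.resize(im[180:300,90:290],None,fx=4,fy=4))
```

```text
(no output)
```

View pics/t1.png

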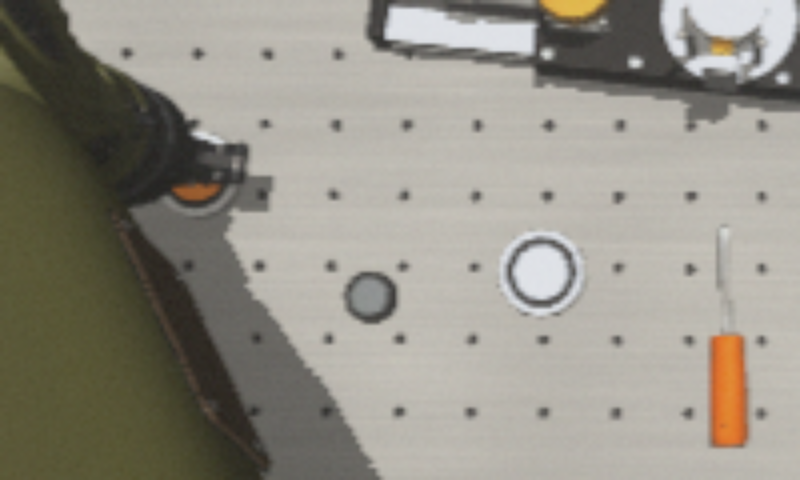

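Run:
```python
from h import *
im,d,c=shot("scene");cv2.imwrite("pics/s1.png",cv2.resize(im[90:190,290:420],None,fx=5,fy=5))
s=bot.observe();print(s['finger_gap'],s['grip_force'],s['time'])
```

```text
1.3186065060451439e-05 0.0 2.3667
```

View pics/s1.png

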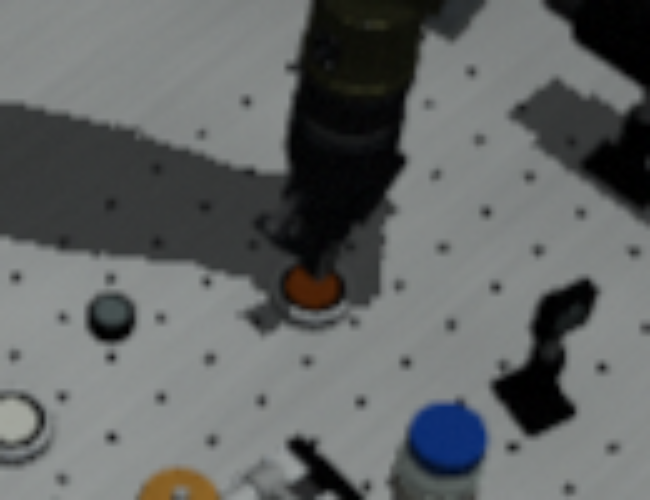

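Run:
```python
from h import *
for n,b in(("scene",(335,120,375,160)),("top",(120,205,156,240))):
    im,d,c=shot(n);W=cloud(d,c)[b[1]:b[3],b[0]:b[2]].reshape(-1,3);g=cv2.cvtColor(im,cv2.COLOR_BGR2GRAY)[b[1]:b[3],b[0]:b[2]].ravel()
    k=(W[:,2]>.018)
    P=W[k]; 
    for lo in np.arange(.018,.13,.012):
        q=P[(P[:,2]>=lo)&(P[:,2]<lo+.012)]
        if len(q): print(n,round(lo,3),len(q),q.min(0).round(3)[:2],q.max(0).round(3)[:2])
print(bot.observe()['tool_pos'])
```

```text
scene 0.018 16 [0.459 0.315] [0.498 0.361]
scene 0.03 2 [0.492 0.334] [0.495 0.341]
scene 0.042 17 [0.476 0.328] [0.496 0.355]
scene 0.054 16 [0.479 0.324] [0.495 0.349]
scene 0.066 9 [0.49  0.319] [0.498 0.372]
scene 0.078 31 [0.469 0.31 ] [0.499 0.376]
scene 0.09 35 [0.474 0.296] [0.501 0.394]
scene 0.102 31 [0.488 0.291] [0.503 0.399]
scene 0.114 64 [0.464 0.278] [0.504 0.405]
scene 0.126 50 [0.468 0.282] [0.506 0.396]
top 0.018 15 [0.458 0.328] [0.475 0.358]
top 0.03 3 [0.472 0.337] [0.476 0.343]
top 0.042 2 [0.472 0.337] [0.474 0.338]
top 0.054 2 [0.475 0.33 ] [0.475 0.333]
top 0.078 7 [0.468 0.315] [0.495 0.331]
top 0.09 7 [0.466 0.31 ] [0.49  0.328]
top 0.102 11 [0.465 0.301] [0.492 0.328]
top 0.114 43 [0.466 0.281] [0.49  0.303]
top 0.126 42 [0.466 0.282] [0.489 0.307]
[0.48309725 0.34352866 0.02122587]
```

step_arm --pt "1 0 0 -0.1 0" --pt "1 0 0 -0.3 0" --pt "-1 0 0 -0.4 0" --pt "-1 0 0 -0.4 0" --pt "-1 0 0 -0.4 0" --pt "-1 0 0 -0.4 0" --pt "-1 0 0 -0.4 0" --pt "-1 0 0 -0.4 0" --pt "-1 0 0 -0.4 0"

```text
time: 3.22
tool_pos: [0.4825, 0.3431, 0.0802]
ee_rot: [[-0.995, 0.096, -0.001], [0.096, 0.995, -0.001], [0.001, -0.001, -1.0]]
force: [-0.1, -0.3, 0.2]
finger_gap: 0.0831
grip_force: 0.0
```

Run:
```python
from m0 import *
im,d,c=shot("top");h=cv2.cvtColor(im,cv2.COLOR_BGR2HSV);print(cen(h,(122,207,156,241),sat,.014,c))
ims,d,cs=shot("scene");h=cv2.cvtColor(ims,cv2.COLOR_BGR2HSV);print(cen(h,(335,133,370,165),lambda h:(h[...,1]>90)&(h[...,2]>60),.014,cs))
cv2.imwrite("pics/s2.png",cv2.resize(ims[90:190,290:420],None,fx=5,fy=5))
print(bot.observe()['tool_pos'],bot.observe()['finger_gap'],bot.observe()['force'])
```

```text
(138.2, 226.4, 76, [0.474, 0.3429, 0.014])
(352.1, 146.9, 54, [0.482, 0.3443, 0.014])
[0.48277925 0.34334091 0.0806141 ] 0.08544352928196959 [-0.31844218  0.10003854 -0.07416722]
```

View pics/s2.png

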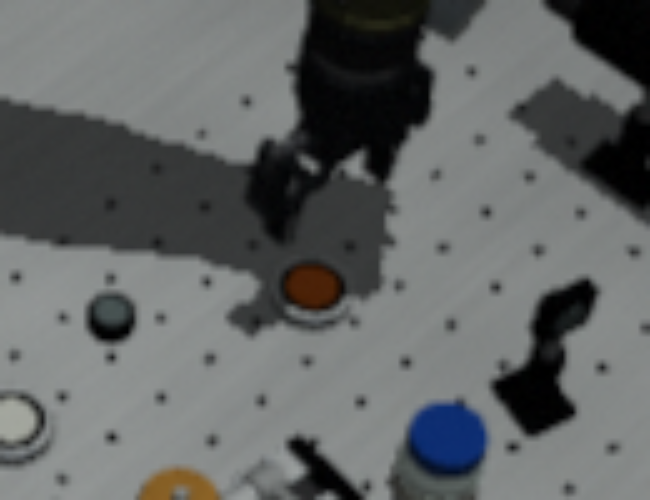

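step_arm --pt "-0.65 0 0 0.1 0" --pt "-0.65 0 0 0.2 0" --pt "-0.65 0 0 0.3 0" --pt "-0.65 0 0 0.39 0" --pt "-0.65 0 0 0.39 0" --pt "-0.65 0 0 0.39 0"

```text
time: 3.82
tool_pos: [0.4824, 0.3431, 0.022]
ee_rot: [[-0.995, 0.096, -0.002], [0.096, 0.995, -0.001], [0.002, -0.001, -1.0]]
force: [0.6, -0.1, -0.9]
finger_gap: 0.0704
grip_force: 0.0
```

step_arm --pt "-0.65 0 0 0.015 0" --pt "-0.65 0 0 0.025 0" --pt "-0.65 0 0 0.025 0"

```text
time: 4.07
tool_pos: [0.4836, 0.3439, 0.0196]
ee_rot: [[-0.995, 0.096, 0.001], [0.096, 0.995, 0.001], [-0.001, 0.001, -1.0]]
force: [-0.4, -0.4, 0.9]
finger_gap: 0.0706
grip_force: 0.0
```

step_arm --pt "-0.65 0 0 0.01 0" --pt "-0.65 0 0 0.02 0" --pt "-0.65 0 0 0.02 0"

```text
time: 4.32
tool_pos: [0.4831, 0.3436, 0.016]
ee_rot: [[-0.995, 0.096, 0.0], [0.096, 0.995, 0.0], [-0.0, 0.0, -1.0]]
force: [0.2, 0.1, 0.4]
finger_gap: 0.0705
grip_force: 0.0
```

step_arm --pt "-0.65 0 0 0.01 0" --pt "-0.65 0 0 0.015 0" --pt "-0.65 0 0 0.015 0"

```text
time: 4.57
tool_pos: [0.483, 0.3435, 0.0135]
ee_rot: [[-0.995, 0.096, -0.0], [0.096, 0.995, -0.0], [0.0, -0.0, -1.0]]
force: [0.4, -0.1, 0.2]
finger_gap: 0.0704
grip_force: 0.0
```

step_arm --pt "-0.65 0 0 0.005 0" --pt "-0.65 0 0 0.01 0" --pt "-0.65 0 0 0.01 0"

```text
time: 4.82
tool_pos: [0.4831, 0.3435, 0.0121]
ee_rot: [[-0.995, 0.096, -0.0], [0.096, 0.995, -0.0], [0.0, -0.0, -1.0]]
force: [-0.5, -0.3, 0.9]
finger_gap: 0.0702
grip_force: 0.0
```

step_arm --pt "1 0 0 0 0" --pt "1 0 0 0 0" --pt "1 0 0 0 0" --pt "1 0 0 0 0"

```text
time: 5.15
tool_pos: [0.4832, 0.3436, 0.0123]
ee_rot: [[-0.995, 0.096, 0.0], [0.096, 0.995, 0.0], [-0.0, 0.0, -1.0]]
force: [-0.1, -0.1, 0.3]
finger_gap: 0.0222
grip_force: 0.0
```

step_arm --pt "1 0 0 -0.1 0" --pt "1 0 0 -0.3 0" --pt "1 0 0 -0.5 0" --pt "1 0 0 -0.6 0" --pt "1 0 0 -0.6 0" --pt "1 0 0 -0.6 0" --pt "1 0 0 -0.6 0"

```text
time: 5.73
tool_pos: [0.4826, 0.3432, 0.1014]
ee_rot: [[-0.995, 0.096, -0.001], [0.096, 0.995, -0.001], [0.001, -0.001, -1.0]]
force: [-0.4, 0.1, 0.0]
finger_gap: 0.0003
grip_force: 0.0
```

Run:
```python
from h import *
s=bot.observe();p=s['tool_pos'];print(p,s['finger_gap'])
im,d,c=shot("scene");W=cloud(d,c)
m=(np.abs(W[...,0]-p[0])<.05)&(np.abs(W[...,1]-p[1])<.06)&(W[...,2]>.04)&(W[...,2]<.2)
P=W[m]
for lo in np.arange(.04,.2,.01):
    q=P[(P[:,2]>=lo)&(P[:,2]<lo+.01)]
    if len(q): print(round(lo-p[2],3),len(q),(q.min(0)-p).round(3)[:2],(q.max(0)-p).round(3)[:2])
v,u=np.where(m);o=im.copy()
for z,col in((0,(0,0,255)),(-.022,(0,255,0))):
    a=proj(c,p+[0,0,z]);print(a);cv2.circle(o,(int(a[0]*1+.5),int(a[1]+.5)),1,col,-1)
cv2.imwrite("pics/s3.png",cv2.resize(o[80:180,290:420],None,fx=6,fy=6,interpolation=cv2.INTER_NEAREST))
```

```text
[0.48258022 0.34319683 0.10136036] 0.0002826253612065498
0.009 4 [ 0.003 -0.011] [ 0.011 -0.001]
0.019 15 [-0.007 -0.017] [0.013 0.004]
0.029 10 [ 0.001 -0.02 ] [ 0.012 -0.   ]
0.039 9 [ 0.004 -0.017] [0.012 0.   ]
0.049 14 [-0.004 -0.015] [0.015 0.014]
0.059 33 [-0.013 -0.037] [0.018 0.029]
0.069 36 [-0.013 -0.045] [0.017 0.045]
0.079 25 [ 0.005 -0.05 ] [0.019 0.053]
0.089 44 [-0.002 -0.06 ] [0.018 0.057]
(np.float64(355.00954383708796), np.float64(131.72023792181585), np.float64(1.7126763648440668))
(np.float64(354.2208853061963), np.float64(135.71944461873798), np.float64(1.7314064809392296))
```

View pics/s3.png

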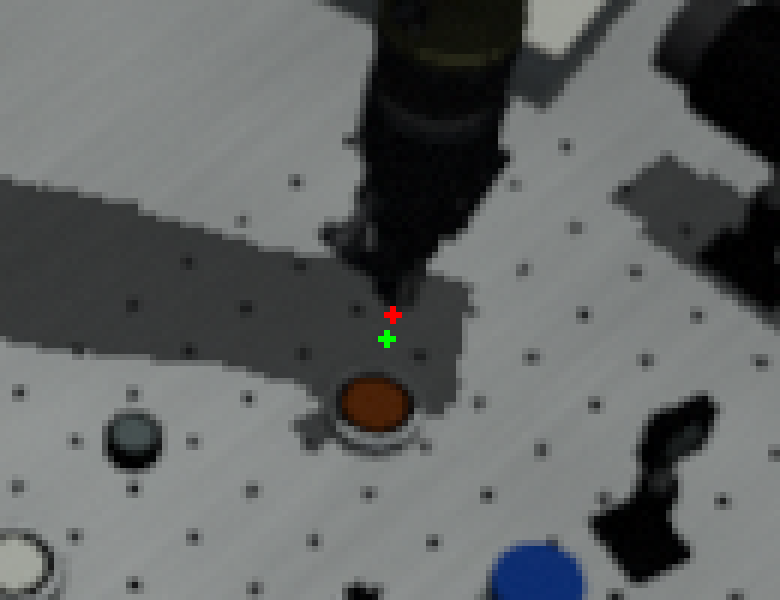

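Run:
```python
from h import *
s=bot.observe();p=s['tool_pos']
im,d,c=shot("scene");W=cloud(d,c)
for v in range(122,142): print(v,[f"{(W[v,u,2]-p[2])*1000:.0f}" for u in range(349,362)],im[v,350:360].mean(1).astype(int))
ss=np.load("scene0.npz");
im,d,c=shot("top");W=cloud(d,c);m=(np.abs(W[...,0]-p[0])<.05)&(np.abs(W[...,1]-p[1])<.06)&(W[...,2]>.03);P=W[m]
for lo in np.arange(.04,.2,.01):
    q=P[(P[:,2]>=lo)&(P[:,2]<lo+.01)]
    if len(q): print(round(lo-p[2],3),len(q),(q.min(0)-p).round(3)[:2],(q.max(0)-p).round(3)[:2])
print(s['qpos'],s['ee_rot'],bot.tcp_to_tips,[k for k in dir(bot) if k[0]!='_'])
```

```text
122 ['104', '97', '95', '67', '63', '65', '65', '71', '76', '79', '57', '60', '57'] [ 7  8  8  6 10  7  4  5  4  4]
123 ['105', '93', '87', '86', '68', '66', '65', '71', '69', '63', '55', '53', '59'] [ 9  7  7  7  6  4  3  4  6 21]
124 ['93', '89', '85', '77', '75', '62', '59', '64', '62', '54', '46', '41', '-105'] [ 7  6  7  6  5  4  6  5  7 28]
125 ['83', '82', '81', '73', '67', '67', '55', '56', '57', '55', '43', '38', '-103'] [26 10  7  6  9  8  6 12 19 25]
126 ['-105', '72', '69', '71', '67', '61', '45', '41', '41', '42', '40', '-101', '-96'] [49 33 16  5  9  7 11 21 22 25]
127 ['-98', '-108', '-103', '60', '58', '38', '42', '38', '44', '30', '30', '-104', '-99'] [55 47 19  6  6  6 17 29 23 28]
128 ['-97', '-103', '-104', '26', '32', '35', '36', '34', '30', '28', '32', '-102', '-101'] [56 53 22  4  4  8 22 32 23 37]
129 ['-102', '-101', '-104', '20', '27', '33', '29', '31', '23', '24', '-101', '-107', '-100'] [58 58 38 15  2  9 24 31 26 43]
130 ['-104', '-103', '-96', '-98', '22', '22', '24', '24', '23', '22', '-103', '-101', '-105'] [52 58 52 37 17 10 27 27 26 48]
131 ['-93', '
[... 1377 characters left out ...]
'-101', '-101', '-102', '-92', '-101', '-102', '-100', '-106', '-102', '-106'] [56 55 55 53 60 62 58 57 56 57]
0.009 1 [-0.01  -0.007] [-0.01  -0.007]
0.019 4 [-0.011 -0.005] [-0.008  0.001]
0.039 2 [-0.008 -0.013] [-0.008 -0.011]
0.059 8 [-0.016 -0.028] [-0.006 -0.012]
0.069 9 [-0.016 -0.034] [ 0.008 -0.014]
0.079 12 [-0.018 -0.039] [ 0.007 -0.012]
0.089 19 [-0.016 -0.051] [ 0.008 -0.015]
[ 6.18165753e-01  3.71947907e-01 -2.45752536e-01  9.55312985e-01
 -2.08455927e-05  7.14136015e-01] [[-0.9953969   0.09582167 -0.00179473]
 [ 0.09582407  0.99539743 -0.00130189]
 [ 0.00166172 -0.00146787 -0.99999754]] 0.022 ['MotionError', 'calibration', 'finish_job', 'grab_frame', 'observe', 'tcp_to_tips']
```

step_arm --pt "-0.65 0 0 0 0" --pt "-0.65 0 0 0.1 0" --pt "-0.65 0 0 0.3 0" --pt "-0.65 0 0 0.5 0" --pt "-0.65 0 0 0.6 0" --pt "-0.65 0 0 0.64 0" --pt "-0.65 0 0 0.64 0" --pt "-0.65 0 0 0.64 0"

```text
time: 6.55
tool_pos: [0.4833, 0.3437, 0.0065]
ee_rot: [[-0.995, 0.096, -0.0], [0.096, 0.995, -0.0], [0.0, -0.0, -1.0]]
force: [-0.4, -0.8, -0.5]
finger_gap: 0.0704
grip_force: 0.0
```

step_arm --pt "-0.65 0 0 0.01 0" --pt "-0.65 0 0 0.02 0" --pt "-0.65 0 0 0.02 0"

```text
time: 6.8
tool_pos: [0.4838, 0.3441, 0.0042]
ee_rot: [[-0.995, 0.096, 0.001], [0.096, 0.995, 0.001], [-0.001, 0.001, -1.0]]
force: [0.4, -0.2, 0.5]
finger_gap: 0.0708
grip_force: 0.0
```

```bash
python3 g.py
```

```text
t 6.8 pos [0.4838, 0.3441, 0.0042] q [0.62, 0.47, -0.35, 0.75, -0.0, 0.71] F [0.4, -0.2, 0.5] M [0.01, -0.0, -0.06] gap 0.0708
```

step_arm --pt "-0.65 0 0 0.015 0" --pt "-0.65 0 0 0.027 0" --pt "-0.65 0 0 0.027 0"

```text
time: 7.05
tool_pos: [0.483, 0.3435, -0.001]
ee_rot: [[-0.995, 0.096, -0.0], [0.096, 0.995, -0.0], [0.0, -0.0, -1.0]]
force: [0.2, 0.5, -0.6]
finger_gap: 0.0704
grip_force: 0.0
```

step_arm --pt "-0.65 0 0 0.01 0" --pt "-0.65 0 0 0.02 0" --pt "-0.65 0 0 0.02 0"

```text
time: 7.3
tool_pos: [0.4829, 0.3434, -0.0042]
ee_rot: [[-0.995, 0.096, -0.0], [0.096, 0.995, -0.0], [0.0, -0.0, -1.0]]
force: [-0.4, -0.7, -0.1]
finger_gap: 0.0705
grip_force: 0.0
```

step_arm --pt "-0.3 0 0 0 0" --pt "-0.3 0 0 0 0" --pt "-0.3 0 0 0 0" --pt "-0.3 0 0 0 0"

```text
time: 7.63
tool_pos: [0.4831, 0.3434, -0.0032]
ee_rot: [[-0.995, 0.096, 0.0], [0.096, 0.995, -0.0], [-0.0, -0.0, -1.0]]
force: [-2.5, -1.8, 5.0]
finger_gap: 0.0562
grip_force: 42.9
```

step_arm --pt "-0.65 0 0 0 0" --pt "-0.65 0 0 0 0" --pt "-0.65 0 0 0 0" --pt "-0.65 0 0 0.015 0" --pt "-0.65 0 0 0.03 0" --pt "-0.65 0 0 0.03 0"

```text
time: 8.13
tool_pos: [0.4827, 0.3433, -0.009]
ee_rot: [[-0.995, 0.096, -0.001], [0.096, 0.995, -0.001], [0.001, -0.001, -1.0]]
force: [0.1, 0.3, 0.5]
finger_gap: 0.0703
grip_force: 0.0
```

step_arm --pt "-0.65 0 0 0.01 0" --pt "-0.65 0 0 0.025 0" --pt "-0.65 0 0 0.025 0"

```text
time: 8.38
tool_pos: [0.4829, 0.3434, -0.0126]
ee_rot: [[-0.995, 0.096, -0.001], [0.096, 0.995, -0.0], [0.0, -0.0, -1.0]]
force: [-0.0, -1.0, 0.1]
finger_gap: 0.0703
grip_force: 0.0
```

```bash
python3 - <<'E'
from h import *
im,d,c=shot("top");im2,d2,c2=shot("scene")
a=cv2.resize(im[195:255,110:170],(400,400),interpolation=cv2.INTER_CUBIC);b=cv2.resize(im2[115:175,325:385],(400,400),interpolation=cv2.INTER_CUBIC)
cv2.imwrite("pics/p4.png",np.clip(np.hstack([a,b]).astype(int)*2,0,255).astype(np.uint8))
E
python3 g.py
```

```text
t 8.48 pos [0.483, 0.3435, -0.0122] q [0.62, 0.49, -0.36, 0.72, 0.0, 0.71] F [-0.1, 0.2, -0.9] M [0.01, -0.01, -0.09] gap 0.0704
```

View pics/p4.png

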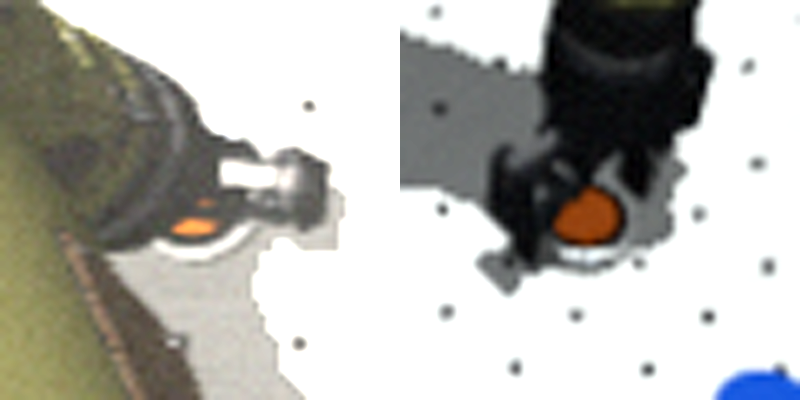

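step_arm --pt "1 0 0 0 0" --pt "1 0 0 0 0" --pt "1 0 0 0 0" --pt "1 0 0 0 0" --pt "1 0 0 0 0"

```text
time: 8.9
tool_pos: [0.4833, 0.3437, -0.0113]
ee_rot: [[-0.995, 0.096, 0.001], [0.096, 0.995, 0.0], [-0.001, 0.0, -1.0]]
force: [-0.4, -1.7, 5.2]
finger_gap: 0.0575
grip_force: 63.4
```

```bash
python3 g.py 0.585 -0.028 0.2
```

```text
t 8.9 pos [0.4833, 0.3437, -0.0113] q [0.62, 0.49, -0.36, 0.72, -0.0, 0.71] F [-0.4, -1.7, 5.2] M [-0.24, 0.3, -0.05] gap 0.0575
([-0.913, -2.401, -1.409], np.float64(0.0))
```

step_arm --pt "1 0 0 -0.05 0" --pt "1 0 0 -0.2 0" --pt "1 0 0 -0.45 0" --pt "1 0 0 -0.7 0" --pt "1 0 0 -0.95 0" --pt "1 0 0 -1 0" --pt "1 0 0 -1 0" --pt "1 0 0 -1 0"

```text
time: 9.57
tool_pos: [0.4832, 0.3436, 0.1381]
ee_rot: [[-0.995, 0.096, 0.001], [0.096, 0.995, 0.0], [-0.001, 0.001, -1.0]]
force: [-0.3, 0.4, -1.7]
finger_gap: 0.0576
grip_force: 64.3
```

```bash
python3 - <<'E'
from m0 import *
p=bot.observe()['tool_pos'];print(p,bot.observe()['finger_gap'],bot.observe()['force'])
for n in("scene","top"):
    im,d,c=shot(n);h=cv2.cvtColor(im,cv2.COLOR_BGR2HSV);W=cloud(d,c)
    u,v,_=map(int,proj(c,p+[0,0,.03])); b=(u-25,v-25,u+25,v+25)
    o=(lambda h:(h[...,0]<16)&(h[...,1]>120)&(h[...,2]>25))
    r=cen(h,b,o,p[2]+.03,c);print(n,r)
    m=np.zeros(h.shape[:2],bool);m[b[1]:b[3],b[0]:b[2]]=o(h[b[1]:b[3],b[0]:b[2]].astype(int));print(m.sum(),np.nanmedian(W[m],0))
E
python3 g.py 0.585 -0.028 0.2
```

```text
[0.48318897 0.34364959 0.13806261] 0.05759641813782272 [-0.3280658   0.42897534 -1.7171202 ]
scene (358.6, 119.9, 71, [0.4878, 0.3429, 0.1681])
71 [0.48626929 0.34414229 0.1636645 ]
top (123.0, 222.8, 23, [0.4669, 0.3398, 0.1681])
23 [0.46678964 0.3406573  0.1636173 ]
t 9.67 pos [0.4819, 0.3427, 0.136] q [0.62, 0.35, -0.2, 1.03, -0.0, 0.71] F [-0.5, 0.2, -0.9] M [0.0, 0.03, 0.01] gap 0.0575
([-0.92, -2.395, -0.424], np.float64(0.0))
```

step_arm --pt "1 0 0 -0.2 0" --pt "1 0 -0.2 -0.36 0" --pt "1 -0.1 -0.42 -0.36 0" --pt "1 -0.2 -0.65 -0.36 0" --pt "1 -0.3 -0.87 -0.36 0" --pt "1 -0.3 -1 -0.36 0" --pt "1 -0.3 -1 -0.36 0"

```text
time: 10.25
tool_pos: [0.5123, 0.1857, 0.1897]
ee_rot: [[-0.995, 0.1, -0.004], [0.1, 0.995, -0.003], [0.004, -0.003, -1.0]]
force: [-0.5, 0.5, -1.2]
finger_gap: 0.0573
grip_force: 64.7
```

step_arm --pt "1 -0.12 -0.2 0 0" --pt "1 -0.25 -0.4 0 0" --pt "1 -0.37 -0.6 0 0" --pt "1 -0.5 -0.8 0 0" --pt "1 -0.62 -1 0 0" --pt "1 -0.62 -1 0 0"

```text
time: 10.75
tool_pos: [0.5931, 0.027, 0.1897]
ee_rot: [[-0.995, 0.101, -0.002], [0.101, 0.995, -0.003], [0.001, -0.003, -1.0]]
force: [-0.1, 0.1, -1.6]
finger_gap: 0.0576
grip_force: 64.7
```

step_arm --pt "1 0 -0.15 0 0" --pt "1 0 -0.3 0 0" --pt "1 0 -0.395 0 0" --pt "1 0 -0.395 0 0" --pt "1 0 -0.395 0 0" --pt "1 0 -0.395 0 0"

```text
time: 11.25
tool_pos: [0.5858, -0.0263, 0.1913]
ee_rot: [[-0.995, 0.095, -0.001], [0.095, 0.995, 0.001], [0.001, 0.001, -1.0]]
force: [-0.1, -0.0, -1.4]
finger_gap: 0.0572
grip_force: 64.8
```

```bash
python3 g.py 0.585 -0.028 0.17;  python3 - <<'E'
from m0 import *
p=bot.observe()['tool_pos']
im,d,c=shot("top");im2,d2,c2=shot("scene")
a=cv2.resize(im[155:215,240:300],(400,400),interpolation=cv2.INTER_CUBIC);b=cv2.resize(im2[180:240,270:330],(400,400),interpolation=cv2.INTER_CUBIC)
cv2.imwrite("pics/p5.png",np.clip(np.hstack([a,b]).astype(int)*3//2,0,255).astype(np.uint8))
o=(lambda h:(h[...,0]<13)&(h[...,1]>120)&(h[...,2]>25))
for n,I,D,cc in(("top",im,d,c),("scene",im2,d2,c2)):
    h=cv2.cvtColor(I,cv2.COLOR_BGR2HSV);u,v,_=map(int,proj(cc,p+[0,0,.026]));print(n,(u,v),cen(h,(u-20,v-20,u+20,v+20),o,p[2]+.026,cc))
E
```

```text
t 11.25 pos [0.5858, -0.0263, 0.1913] q [-0.05, 0.3, -0.13, 1.14, 0.0, 0.05] F [-0.1, -0.0, -1.4] M [-0.03, -0.01, -0.03] gap 0.0572
([0.004, -0.012, 0.142], np.float64(0.0003))
top (270, 172) None
scene (301, 193) (303.0, 194.2, 102, [0.5887, -0.0248, 0.2173])
```

View pics/p5.png

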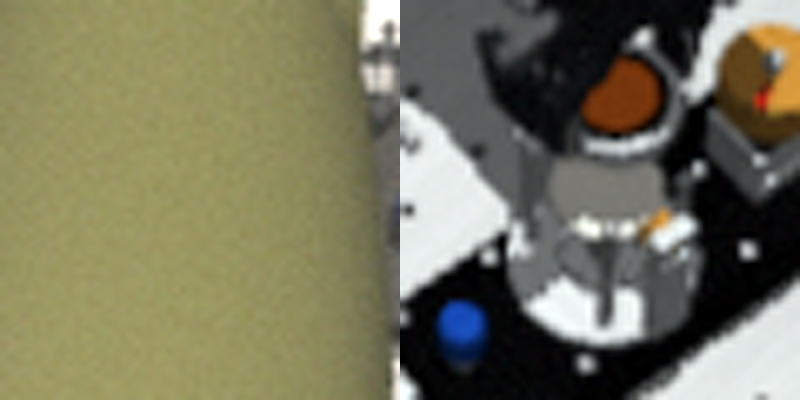

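step_arm --pt "1 0.004 -0.012 0.1 0" --pt "1 0.004 -0.012 0.15 0" --pt "1 0.004 -0.012 0.18 0" --pt "1 0.004 -0.012 0.18 0" --pt "1 0.004 -0.012 0.18 0"

```text
time: 11.77
tool_pos: [0.5851, -0.0286, 0.1648]
ee_rot: [[-0.995, 0.095, -0.001], [0.095, 0.995, 0.0], [0.001, 0.0, -1.0]]
force: [-0.1, -0.8, -0.5]
finger_gap: 0.0574
grip_force: 64.8
```

step_arm --pt "1 0 0 0.02 0" --pt "1 0 0 0.04 0" --pt "1 0 0 0.05 0" --pt "1 0 0 0.05 0"

```text
time: 12.1
tool_pos: [0.5851, -0.029, 0.1571]
ee_rot: [[-0.995, 0.096, -0.0], [0.096, 0.995, 0.0], [0.0, -0.0, -1.0]]
force: [0.2, -0.7, -1.0]
finger_gap: 0.0572
grip_force: 64.8
```

```bash
python3 g.py 0.585 -0.028 0.15
```

```text
t 12.1 pos [0.5851, -0.029, 0.1571] q [-0.05, 0.32, -0.19, 1.07, -0.0, 0.05] F [0.2, -0.7, -1.0] M [0.02, -0.05, 0.01] gap 0.0572
([0.001, 0.006, 0.048], np.float64(-0.0))
```

step_arm --pt "1 0 0.003 0.02 0" --pt "1 0 0.006 0.04 0" --pt "1 0 0.006 0.05 0" --pt "1 0 0.006 0.05 0"

```text
time: 12.43
tool_pos: [0.5851, -0.028, 0.1494]
ee_rot: [[-0.995, 0.096, -0.001], [0.096, 0.995, 0.0], [0.001, -0.0, -1.0]]
force: [0.4, -0.6, -1.7]
finger_gap: 0.0574
grip_force: 64.8
```

step_arm --pt "1 0 0 0.015 0" --pt "1 0 0 0.03 0" --pt "1 0 0 0.03 0" --pt "1 0 0 0.03 0"

```text
time: 12.77
tool_pos: [0.5852, -0.0281, 0.1453]
ee_rot: [[-0.995, 0.096, -0.0], [0.096, 0.995, 0.0], [0.0, -0.0, -1.0]]
force: [-0.4, -0.4, -1.8]
finger_gap: 0.0571
grip_force: 64.8
```

step_arm --pt "1 0 0 0.02 0" --pt "1 0 0 0.04 0" --pt "1 0 0 0.04 0"

```text
time: 13.02
tool_pos: [0.585, -0.0281, 0.1387]
ee_rot: [[-0.995, 0.096, -0.001], [0.096, 0.995, 0.0], [0.001, -0.0, -1.0]]
force: [-0.5, 0.2, -1.4]
finger_gap: 0.0571
grip_force: 64.8
```

step_arm --pt "1 0 0 0.02 0" --pt "1 0 0 0.04 0" --pt "1 0 0 0.04 0"

```text
time: 13.27
tool_pos: [0.5852, -0.028, 0.133]
ee_rot: [[-0.995, 0.096, -0.0], [0.096, 0.995, 0.0], [0.0, 0.0, -1.0]]
force: [0.1, 0.6, -2.1]
finger_gap: 0.0568
grip_force: 64.9
```

step_arm --pt "1 0 0 0.02 0" --pt "1 0 0 0.03 0" --pt "1 0 0 0.03 0"

```text
time: 13.52
tool_pos: [0.5852, -0.028, 0.1286]
ee_rot: [[-0.995, 0.096, -0.0], [0.096, 0.995, 0.0], [0.0, 0.0, -1.0]]
force: [0.2, -0.7, -0.1]
finger_gap: 0.0572
grip_force: 65.0
```

step_arm --pt "1 0 0 0.015 0" --pt "1 0 0 0.03 0" --pt "1 0 0 0.03 0"

```text
time: 13.77
tool_pos: [0.5855, -0.0281, 0.1241]
ee_rot: [[-0.995, 0.096, 0.0], [0.096, 0.995, 0.0], [-0.0, 0.0, -1.0]]
force: [0.4, 0.3, -0.2]
finger_gap: 0.0573
grip_force: 65.0
```

step_arm --pt "1 0 0 0.015 0" --pt "1 0 0 0.03 0" --pt "1 0 0 0.03 0"

```text
time: 14.02
tool_pos: [0.5855, -0.0281, 0.1196]
ee_rot: [[-0.995, 0.096, 0.0], [0.096, 0.995, -0.0], [-0.0, -0.0, -1.0]]
force: [1.2, -0.2, -0.3]
finger_gap: 0.0573
grip_force: 65.0
```

step_arm --pt "1 0 0 0.015 0" --pt "1 0 0 0.03 0" --pt "1 0 0 0.03 0"

```text
time: 14.27
tool_pos: [0.5853, -0.0281, 0.1148]
ee_rot: [[-0.995, 0.096, -0.0], [0.096, 0.995, 0.0], [0.0, 0.0, -1.0]]
force: [1.5, 0.2, -3.7]
finger_gap: 0.0575
grip_force: 64.8
```

step_arm --pt "1 0 0 0.01 0" --pt "1 0 0 0.02 0" --pt "1 0 0 0.02 0"

```text
time: 14.52
tool_pos: [0.5853, -0.0281, 0.1121]
ee_rot: [[-0.995, 0.096, -0.0], [0.096, 0.995, -0.0], [0.0, -0.0, -1.0]]
force: [-0.3, 0.2, 1.6]
finger_gap: 0.0572
grip_force: 64.9
```

step_arm --pt "1 0 0 0.007 0" --pt "1 0 0 0.007 0" --pt "-0.65 0 0 0.007 0" --pt "-0.65 0 0 0.007 0" --pt "-0.65 0 0 0.007 0" --pt "-0.65 0 0 0.007 0"

```text
time: 15.02
tool_pos: [0.5853, -0.0281, 0.1113]
ee_rot: [[-0.995, 0.096, -0.0], [0.096, 0.995, -0.0], [0.0, -0.0, -1.0]]
force: [-0.1, 0.4, 0.0]
finger_gap: 0.0702
grip_force: 0.0
```

step_arm --pt "-0.65 0 0 -0.1 0" --pt "-0.65 0 0 -0.25 0" --pt "-0.65 0 0 -0.5 0" --pt "-0.65 0 0 -0.6 0" --pt "-0.65 0 0 -0.6 0"

```text
time: 15.43
tool_pos: [0.5881, -0.0282, 0.206]
ee_rot: [[-0.995, 0.096, 0.007], [0.096, 0.995, -0.0], [-0.007, 0.0, -1.0]]
force: [0.8, 0.2, 0.8]
finger_gap: 0.0704
grip_force: 0.0
```

step_arm --pt "-0.65 0.2 0.15 0 0" --pt "-0.65 0.4 0.3 0 0" --pt "-0.65 0.6 0.45 0 0" --pt "-0.65 0.8 0.6 0 0" --pt "-0.65 1 0.75 0 0" --pt "-0.65 1 0.75 0 0" --pt "-0.65 1 0.75 0 0"

```text
time: 16.02
tool_pos: [0.4453, 0.0992, 0.2009]
ee_rot: [[-0.996, 0.093, -0.001], [0.093, 0.996, -0.0], [0.001, -0.0, -1.0]]
force: [0.5, 0.1, -0.2]
finger_gap: 0.0702
grip_force: 0.0
```

```bash
cat > look.py <<'E'
from m0 import *
im,d,c=shot("top");ims,ds,cs=shot("scene");hsv=cv2.cvtColor(im,cv2.COLOR_BGR2HSV); hs=cv2.cvtColor(ims,cv2.COLOR_BGR2HSV)
g=lambda h:(h[...,1]>60)
dk=lambda h:(h[...,2]>205)
for n,q,f in(("a",(.483,.343),g),("b",(.4575,-.3605),g),("c",(.4155,-.1315),g),("d",(.416,.101),dk)):
    r=[]
    for H,cc,w in((hsv,c,24),(hs,cs,17)):
        u,v,_=map(int,proj(cc,np.array([*q,.014]))); r.append(cen(H,(u-w,v-w,u+w,v+w),f,.014,cc))
    print(n,r)
am=lambda h:(h[...,0]<14)&(h[...,1]>130)&(h[...,2]>40)
for H,cc in((hsv,c),(hs,cs)):
    u,v,_=map(int,proj(cc,np.array([.585,-.028,.14]))); print("mag",(u,v),cen(H,(u-14,v-14,u+14,v+14),am,.14,cc))
W=cloud(d,c)
u,v,_=map(int,proj(c,np.array([.585,-.028,.14])));print("magz",np.nanmedian(W[v-5:v+6,u-5:u+6,2]))
cv2.imwrite("pics/look.png",np.hstack([cv2.resize(im[150:270,120:420],(500,200)),cv2.resize(ims[180:240,270:330],(200,200))]))
E
python3 look.py; python3 g.py 0.4155 0.102 0.09
```

```text
a [(154.1, 220.4, 668, [0.4909, 0.2993, 0.014]), None]
b [(392.8, 233.4, 166, [0.4578, -0.3621, 0.014]), (195.2, 265.4, 138, [0.4568, -0.3596, 0.014])]
c [(309.6, 248.2, 147, [0.4158, -0.1327, 0.014]), (241.5, 213.3, 109, [0.4147, -0.1306, 0.014])]
d [(231.1, 254.3, 10, [0.3981, 0.0833, 0.014]), None]
mag (271, 178) (271.6, 178.6, 144, [0.5858, -0.0289, 0.14])
mag (300, 207) (300.5, 207.1, 105, [0.584, -0.027, 0.14])
magz 0.14091836367746646
t 16.12 pos [0.4472, 0.0982, 0.2011] q [0.22, 0.06, -0.4, 1.11, -0.0, 0.31] F [1.0, -0.7, 0.6] M [-0.02, -0.0, -0.04] gap 0.0703
([0.213, 0.005, 0.741], np.float64(0.0003))
```

Run:
```python
from m0 import *
ims,ds,cs=shot("scene");h=cv2.cvtColor(ims,cv2.COLOR_BGR2HSV)
h0=hs
u,v,_=map(int,proj(cs,np.array([.4155,.102,.014])));print(u,v)
for H in(h0,h):
    for th in(100,115,130,150): print(th,cen(H,(u-12,v-12,u+12,v+12),lambda q:(q[...,2]>th)&(q[...,1]<60),.014,cs))
```

```text
291 173
100 (290.2, 172.0, 485, [0.4065, 0.1037, 0.014])
115 (289.8, 171.1, 370, [0.4028, 0.1051, 0.014])
130 (289.5, 170.6, 322, [0.4004, 0.106, 0.014])
150 (291.7, 173.5, 51, [0.4151, 0.1029, 0.014])
100 (281.3, 174.9, 102, [0.394, 0.0724, 0.014])
115 (281.2, 175.3, 92, [0.3948, 0.0709, 0.014])
130 (280.9, 175.2, 77, [0.3937, 0.0705, 0.014])
150 (284.0, 172.0, 1, [0.3915, 0.0878, 0.014])
```

step_arm --pt "-0.65 0.1 0 0.2 0" --pt "-0.65 0.213 0.005 0.4 0" --pt "-0.65 0.213 0.005 0.6 0" --pt "-0.65 0.213 0.005 0.8 0" --pt "-0.65 0.213 0.005 1 0" --pt "-0.65 0.213 0.005 1 0" --pt "-0.65 0.213 0.005 1 0" --pt "-0.65 0.213 0.005 1 0"

```text
time: 16.83
tool_pos: [0.4164, 0.1018, 0.0524]
ee_rot: [[-0.995, 0.097, 0.001], [0.097, 0.995, 0.0], [-0.001, 0.0, -1.0]]
force: [0.3, 0.1, -0.1]
finger_gap: 0.0702
grip_force: 0.0
```

```bash
python3 - <<'E'
from h import *
ims,ds,cs=shot("scene");im,d,c=shot("top")
a=cv2.resize(im[218:278,195:255],(400,400),interpolation=cv2.INTER_CUBIC);b=cv2.resize(ims[143:203,261:321],(400,400),interpolation=cv2.INTER_CUBIC)
cv2.imwrite("pics/p6.png",np.clip(np.hstack([a,b]).astype(int)*2,0,255).astype(np.uint8))
E
python3 g.py 0.4155 0.102 -0.009
```

```text
t 16.93 pos [0.4171, 0.1023, 0.0532] q [0.24, 0.14, -0.68, 0.74, -0.0, 0.34] F [0.4, -0.1, 0.1] M [0.01, 0.02, -0.01] gap 0.0705
([0.012, -0.003, 0.414], np.float64(-0.0004))
```

View pics/p6.png

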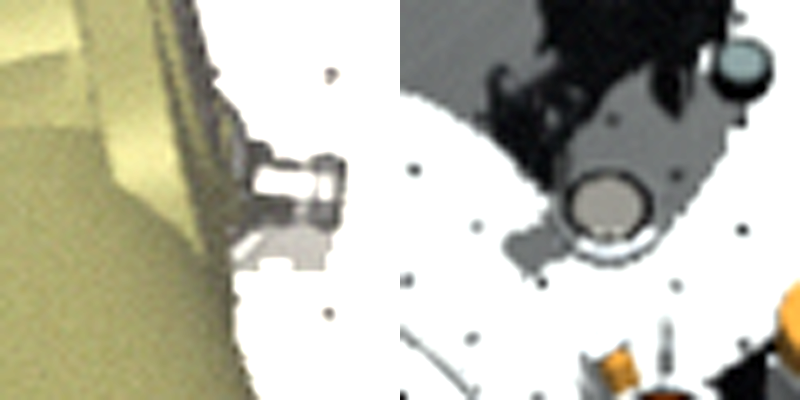

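step_arm --pt "-0.65 0.006 0 0.15 0" --pt "-0.65 0.008 0 0.3 0" --pt "-0.65 0.008 0 0.38 0" --pt "-0.65 0.008 0 0.412 0" --pt "-0.65 0.008 0 0.412 0" --pt "-0.65 0.008 0 0.412 0" --pt "1 0.008 0 0.412 0" --pt "1 0.008 0 0.412 0" --pt "1 0.008 0 0.412 0" --pt "1 0.008 0 0.412 0" --pt "1 0.008 0 0.412 0"

```text
time: 17.85
tool_pos: [0.4154, 0.1025, -0.0084]
ee_rot: [[-0.995, 0.096, 0.003], [0.096, 0.995, 0.001], [-0.003, 0.001, -1.0]]
force: [-2.4, -0.6, 12.5]
finger_gap: 0.0575
grip_force: 61.0
```

step_arm --pt "1 0 0 -0.05 0" --pt "1 0 0 -0.2 0" --pt "1 0 0 -0.45 0" --pt "1 0 0 -0.7 0" --pt "1 0 0 -0.95 0" --pt "1 0 0 -1 0" --pt "1 0 0 -1 0"

```text
time: 18.43
tool_pos: [0.4169, 0.1029, 0.1435]
ee_rot: [[-0.995, 0.096, 0.008], [0.096, 0.995, 0.002], [-0.007, 0.003, -1.0]]
force: [1.4, -0.8, -1.2]
finger_gap: 0.0571
grip_force: 64.1
```

step_arm --pt "1 0 0 -0.2 0" --pt "1 -0.1 -0.1 -0.33 0" --pt "1 -0.3 -0.2 -0.33 0" --pt "1 -0.5 -0.3 -0.33 0" --pt "1 -0.7 -0.4 -0.33 0" --pt "1 -0.9 -0.5 -0.33 0" --pt "1 -0.9 -0.5 -0.33 0" --pt "1 -0.9 -0.5 -0.33 0"

```text
time: 19.1
tool_pos: [0.541, 0.0137, 0.1869]
ee_rot: [[-0.995, 0.098, -0.003], [0.098, 0.995, 0.0], [0.003, -0.0, -1.0]]
force: [-0.8, -0.7, -1.6]
finger_gap: 0.0567
grip_force: 64.4
```

```bash
python3 g.py 0.5853 -0.0281 0.165
```

```text
t 19.1 pos [0.541, 0.0137, 0.1869] q [0.03, 0.22, -0.24, 1.11, 0.0, 0.12] F [-0.8, -0.7, -1.6] M [0.03, 0.02, -0.04] gap 0.0567
([-0.322, -0.248, 0.145], np.float64(-0.0012))
```

step_arm --pt "1 -0.15 -0.12 0 0" --pt "1 -0.322 -0.248 0 0" --pt "1 -0.322 -0.248 0 0" --pt "1 -0.322 -0.248 0 0" --pt "1 -0.322 -0.248 0 0" --pt "1 -0.322 -0.248 0 0"

```text
time: 19.6
tool_pos: [0.5841, -0.0261, 0.1886]
ee_rot: [[-0.995, 0.095, -0.002], [0.095, 0.995, 0.0], [0.002, 0.0, -1.0]]
force: [-0.6, -0.0, -0.6]
finger_gap: 0.0568
grip_force: 64.4
```

```bash
python3 g.py 0.5853 -0.0281 0.165
```

```text
t 19.6 pos [0.5841, -0.0261, 0.1886] q [-0.04, 0.3, -0.14, 1.13, 0.0, 0.05] F [-0.6, -0.0, -0.6] M [0.04, -0.04, 0.02] gap 0.0568
([-0.01, -0.013, 0.158], np.float64(0.0007))
```

step_arm --pt "1 -0.01 -0.012 0.08 0" --pt "1 -0.01 -0.012 0.14 0" --pt "1 -0.01 -0.012 0.18 0" --pt "1 -0.01 -0.012 0.18 0" --pt "1 -0.01 -0.012 0.18 0"

```text
time: 20.02
tool_pos: [0.5861, -0.0288, 0.1612]
ee_rot: [[-0.995, 0.096, -0.002], [0.096, 0.995, 0.0], [0.002, -0.0, -1.0]]
force: [0.2, -0.9, -1.1]
finger_gap: 0.0571
grip_force: 64.4
```

step_arm --pt "1 0 0 0.03 0" --pt "1 0 0 0.06 0" --pt "1 0 0 0.09 0" --pt "1 0 0 0.11 0" --pt "1 0 0 0.11 0"

```text
time: 20.43
tool_pos: [0.586, -0.0286, 0.1444]
ee_rot: [[-0.995, 0.096, -0.002], [0.096, 0.995, 0.001], [0.002, 0.0, -1.0]]
force: [-1.8, 1.5, -2.2]
finger_gap: 0.057
grip_force: 64.2
```

step_arm --pt "1 0 0 0.03 0" --pt "1 0 0 0.06 0" --pt "1 0 0 0.09 0" --pt "1 0 0 0.11 0" --pt "1 0 0 0.11 0"

```text
time: 20.85
tool_pos: [0.5864, -0.0282, 0.1288]
ee_rot: [[-0.995, 0.095, -0.001], [0.095, 0.995, 0.001], [0.001, 0.001, -1.0]]
force: [-1.7, 4.6, -0.6]
finger_gap: 0.0568
grip_force: 64.5
```

step_arm --pt "1 0 0 0.02 0" --pt "1 0 0 0.04 0" --pt "1 0 0 0.06 0" --pt "1 0 0 0.07 0" --pt "1 0 0 0.07 0"

```text
time: 21.27
tool_pos: [0.5864, -0.0282, 0.1189]
ee_rot: [[-0.995, 0.095, -0.001], [0.095, 0.995, 0.001], [0.001, 0.001, -1.0]]
force: [-4.2, 3.7, 4.4]
finger_gap: 0.0565
grip_force: 65.0
```

```bash
python3 g.py 0.5853 -0.0281 0.111
```

```text
t 21.27 pos [0.5864, -0.0282, 0.1189] q [-0.05, 0.35, -0.24, 0.99, 0.0, 0.05] F [-4.2, 3.7, 4.4] M [0.86, 0.92, -0.07] gap 0.0565
([0.008, 0.0, 0.053], np.float64(0.0003))
```

step_arm --pt "1 0.008 0.006 0.02 0" --pt "1 0.008 0.006 0.035 0" --pt "1 0.008 0.006 0.035 0"

```text
time: 21.52
tool_pos: [0.5864, -0.0281, 0.1136]
ee_rot: [[-0.995, 0.096, 0.001], [0.096, 0.995, -0.0], [-0.001, -0.0, -1.0]]
force: [-0.9, 1.2, 2.3]
finger_gap: 0.0568
grip_force: 64.8
```

step_arm --pt "1 0 0 0.01 0" --pt "1 0 0 0.02 0" --pt "1 0 0 0.02 0"

```text
time: 21.77
tool_pos: [0.5864, -0.0281, 0.1104]
ee_rot: [[-0.995, 0.096, 0.001], [0.096, 0.995, -0.0], [-0.001, -0.0, -1.0]]
force: [-0.5, 0.4, 3.1]
finger_gap: 0.0569
grip_force: 64.8
```

step_arm --pt "-0.65 0 0 0 0" --pt "-0.65 0 0 0 0" --pt "-0.65 0 0 0 0" --pt "-0.65 0 0 0 0" --pt "-0.65 0 0 -0.15 0" --pt "-0.65 0 0 -0.4 0" --pt "-0.65 0 0 -0.6 0" --pt "-0.65 0 0 -0.6 0"

```text
time: 22.43
tool_pos: [0.5894, -0.0282, 0.2068]
ee_rot: [[-0.995, 0.096, 0.009], [0.096, 0.995, -0.001], [-0.009, 0.0, -1.0]]
force: [1.6, 0.8, 1.1]
finger_gap: 0.0704
grip_force: 0.0
```

step_arm --pt "-0.65 0.2 -0.16 0 0" --pt "-0.65 0.4 -0.32 0 0" --pt "-0.65 0.6 -0.48 0 0" --pt "-0.65 0.8 -0.64 0.1 0" --pt "-0.65 1 -0.796 0.2 0" --pt "-0.65 1 -0.796 0.3 0" --pt "-0.65 1 -0.796 0.3 0" --pt "-0.65 1 -0.796 0.3 0"

```text
time: 23.1
tool_pos: [0.4248, -0.1325, 0.1552]
ee_rot: [[-0.995, 0.097, -0.0], [0.097, 0.995, 0.0], [0.0, 0.0, -1.0]]
force: [0.7, -0.7, 0.7]
finger_gap: 0.0707
grip_force: 0.0
```

```bash
python3 - <<'E'
from m0 import *
im,d,c=shot("top");ims,ds,cs=shot("scene");H=cv2.cvtColor(im,cv2.COLOR_BGR2HSV); S=cv2.cvtColor(ims,cv2.COLOR_BGR2HSV)
gr=lambda h:(h[...,0]>40)&(h[...,0]<80)&(h[...,1]>60)
print("c",cen(hs,(225,198,259,230),gr,.014,cs),cen(S,(215,190,270,240),gr,.014,cs))
u,v,_=map(int,proj(c,np.array([.585,-.028,.14])));W=cloud(d,c)
print("mag",cen(H,(u-14,v-14,u+14,v+14),lambda h:(h[...,2]>205)&(h[...,1]<60),.14,c),np.nanmedian(W[v-5:v+6,u-5:u+6,2]))
print("b",cen(H,(370,215,415,255),sat,.014,c))
E
python3 g.py 0.4153 -0.1316 -0.007
```

```text
c (241.5, 213.2, 108, [0.4145, -0.1306, 0.014]) (241.5, 213.2, 112, [0.4146, -0.1305, 0.014])
mag (271.7, 177.8, 147, [0.5879, -0.0291, 0.14]) 0.14091474001007143
b (381.3, 236.3, 166, [0.4497, -0.3303, 0.014])
t 23.2 pos [0.4265, -0.1324, 0.1562] q [-0.3, 0.06, -0.5, 1.0, 0.0, -0.21] F [-0.6, 0.5, 0.2] M [-0.0, 0.0, 0.02] gap 0.0704
([0.077, -0.002, 1.088], np.float64(0.0005))
```

step_arm --pt "-0.65 0.07 0 0.2 0" --pt "-0.65 0.075 0 0.45 0" --pt "-0.65 0.075 0 0.7 0" --pt "-0.65 0.075 0 0.95 0" --pt "-0.65 0.075 0 1 0" --pt "-0.65 0.075 0 1 0" --pt "-0.65 0.075 0 1 0"

```text
time: 23.78
tool_pos: [0.4153, -0.1313, 0.0064]
ee_rot: [[-0.995, 0.095, 0.0], [0.095, 0.995, -0.0], [-0.0, -0.0, -1.0]]
force: [0.4, -0.5, 0.4]
finger_gap: 0.0703
grip_force: 0.0
```

```bash
python3 g.py 0.4153 -0.1316 -0.0065
```

```text
t 23.78 pos [0.4153, -0.1313, 0.0064] q [-0.31, 0.22, -0.72, 0.63, 0.0, -0.21] F [0.4, -0.5, 0.4] M [-0.02, -0.02, 0.03] gap 0.0703
([-0.0, -0.002, 0.086], np.float64(0.0006))
```

step_arm --pt "-0.65 0 0 0.04 0" --pt "-0.65 0 0 0.083 0" --pt "-0.65 0 0 0.083 0" --pt "1 0 0 0.083 0" --pt "1 0 0 0.083 0" --pt "1 0 0 0.083 0" --pt "1 0 0 0.083 0" --pt "1 0 0 0.083 0"

```text
time: 24.45
tool_pos: [0.4144, -0.1315, -0.0057]
ee_rot: [[-0.995, 0.096, 0.001], [0.096, 0.995, -0.0], [-0.001, 0.0, -1.0]]
force: [-3.5, 1.4, 12.9]
finger_gap: 0.0563
grip_force: 60.9
```

step_arm --pt "1 0 0 -0.05 0" --pt "1 0 0 -0.2 0" --pt "1 0 0 -0.45 0" --pt "1 0 0 -0.7 0" --pt "1 0 0 -0.95 0" --pt "1 0 0 -1 0" --pt "1 0 0 -1 0"

```text
time: 25.03
tool_pos: [0.4165, -0.1322, 0.1464]
ee_rot: [[-0.995, 0.096, 0.007], [0.096, 0.995, -0.002], [-0.007, -0.001, -1.0]]
force: [-0.3, 0.6, -1.8]
finger_gap: 0.0562
grip_force: 63.9
```

step_arm --pt "1 0 0 -0.2 0" --pt "1 -0.1 0.1 -0.33 0" --pt "1 -0.3 0.25 -0.33 0" --pt "1 -0.5 0.4 -0.33 0" --pt "1 -0.7 0.55 -0.33 0" --pt "1 -0.9 0.7 -0.33 0" --pt "1 -0.9 0.7 -0.33 0" --pt "1 -0.9 0.7 -0.33 0"

```text
time: 25.7
tool_pos: [0.5582, -0.0386, 0.1897]
ee_rot: [[-0.996, 0.094, -0.004], [0.094, 0.996, 0.0], [0.004, -0.0, -1.0]]
force: [-1.0, 0.2, -1.9]
finger_gap: 0.0565
grip_force: 64.2
```

```bash
python3 g.py 0.5853 -0.0281 0.19
```

```text
t 25.7 pos [0.5582, -0.0386, 0.1897] q [-0.07, 0.25, -0.2, 1.12, -0.0, 0.02] F [-1.0, 0.2, -1.9] M [-0.05, 0.01, -0.04] gap 0.0565
([-0.173, 0.087, -0.003], np.float64(0.0015))
```

step_arm --pt "1 -0.08 0.04 0 0" --pt "1 -0.173 0.085 0 0" --pt "1 -0.173 0.085 0 0" --pt "1 -0.173 0.085 0 0" --pt "1 -0.173 0.085 0 0" --pt "1 -0.173 0.085 0 0"

```text
time: 26.2
tool_pos: [0.584, -0.0302, 0.1921]
ee_rot: [[-0.995, 0.097, -0.001], [0.097, 0.995, -0.0], [0.001, -0.0, -1.0]]
force: [-0.3, 0.5, -1.0]
finger_gap: 0.0563
grip_force: 64.2
```

```bash
python3 g.py 0.5853 -0.0281 0.165
```

```text
t 26.2 pos [0.584, -0.0302, 0.1921] q [-0.05, 0.3, -0.13, 1.14, -0.0, 0.05] F [-0.3, 0.5, -1.0] M [0.0, -0.04, 0.03] gap 0.0563
([-0.007, 0.015, 0.18], np.float64(-0.0005))
```

step_arm --pt "1 -0.003 0.013 0.08 0" --pt "1 -0.003 0.013 0.15 0" --pt "1 -0.003 0.013 0.2 0" --pt "1 -0.003 0.013 0.2 0" --pt "1 -0.003 0.013 0.2 0"

```text
time: 26.62
tool_pos: [0.5852, -0.0278, 0.1617]
ee_rot: [[-0.995, 0.096, -0.002], [0.096, 0.995, 0.0], [0.002, -0.0, -1.0]]
force: [-0.5, -0.4, -0.1]
finger_gap: 0.0563
grip_force: 64.2
```

step_arm --pt "1 0 0 0.03 0" --pt "1 0 0 0.06 0" --pt "1 0 0 0.09 0" --pt "1 0 0 0.11 0" --pt "1 0 0 0.11 0"

```text
time: 27.03
tool_pos: [0.5853, -0.0276, 0.1451]
ee_rot: [[-0.995, 0.096, -0.002], [0.096, 0.995, 0.0], [0.002, -0.0, -1.0]]
force: [-0.8, -0.1, -0.6]
finger_gap: 0.0565
grip_force: 64.4
```

```bash
python3 g.py 0.5853 -0.0281 0.111
```

```text
t 27.03 pos [0.5853, -0.0276, 0.1451] q [-0.05, 0.33, -0.2, 1.04, -0.0, 0.05] F [-0.8, -0.1, -0.6] M [-0.01, 0.25, 0.02] gap 0.0565
([-0.001, -0.003, 0.227], np.float64(0.0001))
```

step_arm --pt "1 0 0 0.03 0" --pt "1 0 0 0.06 0" --pt "1 0 0 0.09 0" --pt "1 0 0 0.11 0" --pt "1 0 0 0.11 0"

```text
time: 27.45
tool_pos: [0.5862, -0.0276, 0.1288]
ee_rot: [[-0.995, 0.096, 0.0], [0.096, 0.995, 0.0], [-0.0, 0.0, -1.0]]
force: [0.1, 0.0, 0.2]
finger_gap: 0.0562
grip_force: 64.5
```

step_arm --pt "1 0 0 0.02 0" --pt "1 0 0 0.04 0" --pt "1 0 0 0.06 0" --pt "1 0 0 0.07 0" --pt "1 0 0 0.07 0"

```text
time: 27.87
tool_pos: [0.5862, -0.0276, 0.1186]
ee_rot: [[-0.995, 0.096, 0.0], [0.096, 0.995, 0.0], [-0.0, 0.0, -1.0]]
force: [0.4, 1.2, 2.6]
finger_gap: 0.0564
grip_force: 64.7
```

step_arm --pt "1 0 0 0.02 0" --pt "1 0 0 0.035 0" --pt "1 0 0 0.045 0" --pt "1 0 0 0.045 0"

```text
time: 28.2
tool_pos: [0.5862, -0.0276, 0.1119]
ee_rot: [[-0.995, 0.096, 0.0], [0.096, 0.995, 0.0], [-0.0, 0.0, -1.0]]
force: [-0.5, 0.2, 3.0]
finger_gap: 0.0562
grip_force: 64.8
```

```bash
python3 g.py 0.5853 -0.0281 0.111
```

```text
t 28.2 pos [0.5862, -0.0276, 0.1119] q [-0.05, 0.35, -0.25, 0.97, 0.0, 0.05] F [-0.5, 0.2, 3.0] M [0.21, 0.12, 0.03] gap 0.0562
([0.006, -0.004, 0.006], np.float64(0.0001))
```

step_arm --pt "1 0 0 0.01 0" --pt "1 0 0 0.01 0" --pt "-0.65 0 0 0.01 0" --pt "-0.65 0 0 0.01 0" --pt "-0.65 0 0 0.01 0" --pt "-0.65 0 0 0.01 0" --pt "-0.65 0 0 -0.15 0" --pt "-0.65 0 0 -0.4 0" --pt "-0.65 0 0 -0.6 0" --pt "-0.65 0 0 -0.6 0"

```text
time: 29.03
tool_pos: [0.5895, -0.0279, 0.2086]
ee_rot: [[-0.995, 0.096, 0.009], [0.096, 0.995, -0.001], [-0.009, 0.0, -1.0]]
force: [0.1, -0.3, 0.8]
finger_gap: 0.0706
grip_force: 0.0
```

step_arm --pt "-0.65 0.15 -0.2 0 0" --pt "-0.65 0.3 -0.4 0 0" --pt "-0.65 0.45 -0.6 0 0" --pt "-0.65 0.6 -0.8 0 0" --pt "-0.65 0.6 -1 0 0" --pt "-0.65 0.6 -1 0 0" --pt "-0.65 0.6 -1 0 0" --pt "-0.65 0.6 -1 0 0"

```text
time: 29.7
tool_pos: [0.4822, -0.1682, 0.202]
ee_rot: [[-0.995, 0.096, 0.0], [0.096, 0.995, 0.0], [-0.0, 0.0, -1.0]]
force: [0.1, -0.2, 0.1]
finger_gap: 0.0705
grip_force: 0.0
```

```bash
python3 - <<'E'
from m0 import *
im,d,c=shot("top");ims,ds,cs=shot("scene");H=cv2.cvtColor(im,cv2.COLOR_BGR2HSV); S=cv2.cvtColor(ims,cv2.COLOR_BGR2HSV)
bl=lambda h:(h[...,0]>100)&(h[...,0]<125)&(h[...,1]>90)
gr=lambda h:(h[...,0]>40)&(h[...,0]<80)&(h[...,1]>60)
u,v,_=map(int,proj(c,np.array([.585,-.028,.14])));W=cloud(d,c)
print("mag",cen(H,(u-14,v-14,u+14,v+14),gr,.14,c),np.nanmedian(W[v-5:v+6,u-5:u+6,2]))
u,v,_=map(int,proj(cs,np.array([.585,-.028,.14])));print(cen(S,(u-14,v-14,u+14,v+14),gr,.14,cs))
print("b",cen(H,(365,210,415,260),bl,.014,c),cen(S,(180,245,225,285),bl,.014,cs))
W=cloud(d,c);m=(W[...,2]>.02)&(W[...,2]<.04)&(abs(W[...,0]-.42)<.05)&(W[...,1]<-.2)&(W[...,1]>-.31);print("box",m.sum(),[x.round(4).tolist() for x in(np.nanmin(W[m],0),np.nanmax(W[m],0))])
W=cloud(ds,cs);m=(W[...,2]>.022)&(W[...,2]<.035)&(abs(W[...,0]-.42)<.05)&(W[...,1]<-.2)&(W[...,1]>-.31);print("box",m.sum(),[x.round(4).tolist() for x in(np.nanmin(W[m],0),np.nanmax(W[m],0))])
cv2.imwrite("pics/p7.png",np.hstack([cv2.resize(im[205:265,330:420],(600,400),interpolation=cv2.INTER_CUBIC)]))
E
python3 g.py
```

```text
mag (271.7, 177.8, 173, [0.5879, -0.0292, 0.14]) 0.14148826551718363
(301.3, 207.6, 129, [0.5867, -0.0263, 0.14])
b (381.6, 236.5, 151, [0.4492, -0.3312, 0.014]) (201.4, 257.4, 134, [0.4487, -0.3282, 0.014])
t 29.8 pos [0.4824, -0.1675, 0.2019] q [-0.33, 0.15, -0.29, 1.12, 0.0, -0.24] F [-0.5, 0.0, 0.4] M [0.04, 0.06, 0.01] gap 0.0708Traceback (most recent call last):
  File "<stdin>", line 9, in <module>
    res = np.fmin.reduce(a, axis=axis, out=out, **kwargs)
ValueError: zero-size array to reduction operation fmin which has no identity
```

```bash
python3 g.py 0.449 -0.3297 0.08;  python3 - <<'E'
from m0 import *
m=(W[...,2]>.02)&(W[...,2]<.04)&(abs(W[...,0]-.42)<.05)&(W[...,1]<-.2)&(W[...,1]>-.31);print("box",m.sum(),[x.round(4).tolist() for x in(np.nanmin(W[m],0),np.nanmax(W[m],0))])
E
```

```text
t 29.8 pos [0.4824, -0.1675, 0.2019] q [-0.33, 0.15, -0.29, 1.12, 0.0, -0.24] F [-0.5, 0.0, 0.4] M [0.04, 0.06, 0.01] gap 0.0708
([0.119, -1.098, 0.812], np.float64(0.0008))
box 240 [[0.3914, -0.2727, 0.021], [0.441, -0.2363, 0.035]]
```

step_arm --pt "-0.65 0.05 -0.2 0 0.07" --pt "-0.65 0.08 -0.4 0 0.14" --pt "-0.65 0.1 -0.6 0 0.22" --pt "-0.65 0.1 -0.8 0.1 0.3" --pt "-0.65 0.1 -1 0.2 0.38" --pt "-0.65 0.1 -1 0.3 0.46" --pt "-0.65 0.1 -1 0.4 0.54" --pt "-0.65 0.1 -1 0.5 0.62" --pt "-0.65 0.1 -1 0.6 0.7" --pt "-0.65 0.1 -1 0.6 0.78" --pt "-0.65 0.1 -1 0.6 0.84" --pt "-0.65 0.1 -1 0.6 0.84"

```text
time: 30.8
tool_pos: [0.4533, -0.315, 0.1115]
ee_rot: [[-0.154, 0.988, -0.001], [0.988, 0.154, 0.001], [0.001, -0.001, -1.0]]
force: [-0.1, 0.5, 0.1]
finger_gap: 0.0704
grip_force: 0.0
```

```bash
python3 g.py 0.449 -0.3297 -0.0095 -5.5
```

```text
t 30.8 pos [0.4533, -0.315, 0.1115] q [-0.61, 0.29, -0.33, 0.95, 0.0, 0.81] F [-0.1, 0.5, 0.1] M [-0.06, 0.01, 0.0] gap 0.0704
([-0.093, -0.043, 0.807], np.float64(0.1597))
```

step_arm --pt "-0.65 -0.093 -0.043 0.1 0" --pt "-0.65 -0.093 -0.043 0.3 0" --pt "-0.65 -0.093 -0.043 0.5 0" --pt "-0.65 -0.093 -0.043 0.65 0" --pt "-0.65 -0.093 -0.043 0.65 0" --pt "-0.65 -0.093 -0.043 0.65 0"

```text
time: 31.3
tool_pos: [0.4481, -0.3298, 0.0139]
ee_rot: [[-0.158, 0.987, -0.002], [0.987, 0.158, 0.002], [0.002, -0.002, -1.0]]
force: [0.1, 0.1, 0.9]
finger_gap: 0.0705
grip_force: 0.0
```

```bash
python3 g.py 0.449 -0.3297 -0.0095 8.9
python3 - <<'E'
from m0 import *
im,d,c=shot("top");ims,ds,cs=shot("scene");H=cv2.cvtColor(im,cv2.COLOR_BGR2HSV); S=cv2.cvtColor(ims,cv2.COLOR_BGR2HSV)
bl=lambda h:(h[...,0]>100)&(h[...,0]<125)&(h[...,1]>90)
print("b",cen(H,(365,210,415,260),bl,.014,c),cen(S,(180,240,225,285),bl,.014,cs))
E
```

```text
t 31.3 pos [0.4481, -0.3298, 0.0139] q [-0.63, 0.4, -0.43, 0.74, 0.0, 0.78] F [0.1, 0.1, 0.9] M [0.03, -0.01, -0.03] gap 0.0705
([-0.001, 0.007, 0.156], np.float64(0.002))
b (377.1, 237.4, 40, [0.4465, -0.3186, 0.014]) (200.7, 258.0, 101, [0.4485, -0.3313, 0.014])
```

step_arm --pt "-0.65 0 0.007 0.05 0" --pt "-0.65 0 0.007 0.1 0" --pt "-0.65 0 0.007 0.15 0" --pt "-0.65 0 0.007 0.15 0" --pt "1 0 0.007 0.15 0" --pt "1 0 0.007 0.15 0" --pt "1 0 0.007 0.15 0" --pt "1 0 0.007 0.15 0" --pt "1 0 0.007 0.15 0"

```text
time: 32.15
tool_pos: [0.4496, -0.3309, -0.0075]
ee_rot: [[-0.155, 0.988, 0.0], [0.988, 0.155, -0.0], [-0.0, 0.0, -1.0]]
force: [-1.5, 1.3, 4.1]
finger_gap: 0.057
grip_force: 63.8
```

step_arm --pt "1 0 0 -0.05 0" --pt "1 0 0 -0.2 0" --pt "1 0 0 -0.45 0" --pt "1 0 0 -0.7 0" --pt "1 0 0 -0.95 0" --pt "1 0 0 -1 0" --pt "1 0 0 -1 0"

```text
time: 32.73
tool_pos: [0.452, -0.3327, 0.1462]
ee_rot: [[-0.155, 0.988, 0.006], [0.988, 0.155, -0.004], [-0.005, 0.005, -1.0]]
force: [-0.1, 0.2, -0.8]
finger_gap: 0.0569
grip_force: 64.1
```

```bash
python3 g.py 0.586 -0.0281 0.19
```

```text
t 32.73 pos [0.452, -0.3327, 0.1462] q [-0.63, 0.28, -0.27, 1.02, -0.0, 0.78] F [-0.1, 0.2, -0.8] M [-0.0, -0.03, 0.05] gap 0.0569
([1.866, 1.198, -0.296], np.float64(-0.84))
```

step_arm --pt "1 0.1 0.05 -0.15 0" --pt "1 0.25 0.15 -0.3 0" --pt "1 0.45 0.3 -0.33 0" --pt "1 0.65 0.4 -0.33 0" --pt "1 0.85 0.5 -0.33 0" --pt "1 1 0.6 -0.33 0" --pt "1 1 0.6 -0.33 0" --pt "1 1 0.6 -0.33 0"

```text
time: 33.4
tool_pos: [0.5148, -0.1673, 0.1899]
ee_rot: [[-0.158, 0.988, -0.002], [0.988, 0.158, 0.0], [0.001, -0.002, -1.0]]
force: [0.6, -0.4, -1.1]
finger_gap: 0.0568
grip_force: 64.3
```

step_arm --pt "1 0 0 0 -0.07" --pt "1 0 0 0 -0.14" --pt "1 0 0 0 -0.21" --pt "1 0 0 0 -0.28" --pt "1 0 0 0 -0.35" --pt "1 0 0 0 -0.42" --pt "1 0 0 0 -0.49" --pt "1 0 0 0 -0.56" --pt "1 0 0 0 -0.63" --pt "1 0 0 0 -0.7" --pt "1 0 0 0 -0.77" --pt "1 0 0 0 -0.84"

```text
time: 34.4
tool_pos: [0.5142, -0.1699, 0.1904]
ee_rot: [[-0.996, 0.092, -0.002], [0.092, 0.996, 0.0], [0.002, -0.0, -1.0]]
force: [-0.4, 0.7, -0.4]
finger_gap: 0.057
grip_force: 64.3
```

```bash
python3 g.py 0.586 -0.0281 0.19
```

```text
t 34.4 pos [0.5142, -0.1699, 0.1904] q [-0.32, 0.22, -0.24, 1.11, -0.0, -0.23] F [-0.4, 0.7, -0.4] M [0.01, 0.03, 0.01] gap 0.057
([-0.39, 0.986, 0.002], np.float64(0.0024))
```

step_arm --pt "1 -0.08 0.2 0 0" --pt "1 -0.16 0.4 0 0" --pt "1 -0.24 0.6 0 0" --pt "1 -0.32 0.8 0 0" --pt "1 -0.39 0.98 0 0" --pt "1 -0.39 0.98 0 0" --pt "1 -0.39 0.98 0 0" --pt "1 -0.39 0.98 0 0" --pt "1 -0.39 0.98 0 0"

```text
time: 35.15
tool_pos: [0.5868, -0.0296, 0.1911]
ee_rot: [[-0.995, 0.098, -0.001], [0.098, 0.995, -0.0], [0.001, -0.001, -1.0]]
force: [0.0, 0.4, -0.8]
finger_gap: 0.0568
grip_force: 64.4
```

```bash
python3 g.py 0.5857 -0.0281 0.165;  python3 - <<'E'
from m0 import *
ims,ds,cs=shot("scene"); S=cv2.cvtColor(ims,cv2.COLOR_BGR2HSV);p=bot.observe()['tool_pos']
bl=lambda h:(h[...,0]>100)&(h[...,0]<125)&(h[...,1]>90)
u,v,_=map(int,proj(cs,p+[0,0,.0255]))
print("b",(u,v),cen(S,(u-15,v-15,u+15,v+15),bl,p[2]+.0255,cs))
E
```

```text
t 35.15 pos [0.5868, -0.0296, 0.1911] q [-0.05, 0.3, -0.13, 1.14, -0.0, 0.05] F [0.0, 0.4, -0.8] M [-0.03, 0.04, 0.03] gap 0.0568
([0.008, 0.009, 0.174], np.float64(-0.0011))
b (301, 194) (302.1, 195.4, 119, [0.5896, -0.0293, 0.2168])
```

step_arm --pt "1 0.009 0.009 0.08 0" --pt "1 0.009 0.009 0.15 0" --pt "1 0.009 0.009 0.19 0" --pt "1 0.009 0.009 0.19 0" --pt "1 0.009 0.009 0.19 0"

```text
time: 35.62
tool_pos: [0.5858, -0.027, 0.1626]
ee_rot: [[-0.995, 0.096, -0.001], [0.096, 0.995, 0.0], [0.001, -0.0, -1.0]]
force: [-0.7, 0.3, -0.4]
finger_gap: 0.0568
grip_force: 64.4
```

step_arm --pt "1 0 0 0.03 0" --pt "1 0 0 0.06 0" --pt "1 0 0 0.09 0" --pt "1 0 0 0.11 0" --pt "1 0 0 0.11 0"

```text
time: 36.03
tool_pos: [0.5858, -0.0264, 0.1457]
ee_rot: [[-0.995, 0.096, -0.001], [0.096, 0.995, 0.0], [0.001, -0.0, -1.0]]
force: [-1.0, -0.3, -0.3]
finger_gap: 0.0566
grip_force: 64.4
```

```bash
python3 g.py 0.5853 -0.0281 0.111
```

```text
t 36.03 pos [0.5858, -0.0264, 0.1457] q [-0.05, 0.33, -0.2, 1.04, 0.0, 0.05] F [-1.0, -0.3, -0.3] M [0.05, 0.05, 0.01] gap 0.0566
([0.002, -0.011, 0.231], np.float64(0.0001))
```

step_arm --pt "1 0.003 -0.008 0.03 0" --pt "1 0.003 -0.008 0.06 0" --pt "1 0.003 -0.008 0.09 0" --pt "1 0.003 -0.008 0.11 0" --pt "1 0.003 -0.008 0.11 0"

```text
time: 36.45
tool_pos: [0.5861, -0.0278, 0.1299]
ee_rot: [[-0.995, 0.096, 0.001], [0.096, 0.995, -0.0], [-0.001, -0.0, -1.0]]
force: [1.0, -0.1, -0.1]
finger_gap: 0.0567
grip_force: 64.6
```

step_arm --pt "1 0 0 0.02 0" --pt "1 0 0 0.04 0" --pt "1 0 0 0.06 0" --pt "1 0 0 0.07 0" --pt "1 0 0 0.07 0"

```text
time: 36.87
tool_pos: [0.5862, -0.0278, 0.1198]
ee_rot: [[-0.995, 0.096, 0.001], [0.096, 0.995, -0.0], [-0.001, -0.0, -1.0]]
force: [0.6, 0.2, 2.9]
finger_gap: 0.0565
grip_force: 64.8
```

step_arm --pt "1 0 0 0.02 0" --pt "1 0 0 0.035 0" --pt "1 0 0 0.05 0" --pt "1 0 0 0.05 0"

```text
time: 37.2
tool_pos: [0.5861, -0.0278, 0.1119]
ee_rot: [[-0.995, 0.096, 0.0], [0.096, 0.995, -0.0], [-0.0, -0.0, -1.0]]
force: [0.5, -0.4, 4.1]
finger_gap: 0.0569
grip_force: 64.9
```

```bash
python3 g.py 0.5853 -0.0281 0.111
```

```text
t 37.2 pos [0.5861, -0.0278, 0.1119] q [-0.05, 0.35, -0.25, 0.97, -0.0, 0.05] F [0.5, -0.4, 4.1] M [-0.19, -0.14, -0.03] gap 0.0569
([0.005, -0.003, 0.006], np.float64(0.0))
```

step_arm --pt "1 0 0 0.012 0" --pt "1 0 0 0.014 0" --pt "1 0 0 0.014 0" --pt "-0.65 0 0 0.014 0" --pt "-0.65 0 0 0.014 0" --pt "-0.65 0 0 0.014 0" --pt "-0.65 0 0 0.014 0" --pt "-0.65 0 0 -0.15 0" --pt "-0.65 0 0 -0.4 0" --pt "-0.65 0 0 -0.6 0" --pt "-0.65 0 0 -0.6 0"

```text
time: 38.12
tool_pos: [0.5892, -0.0278, 0.2084]
ee_rot: [[-0.995, 0.096, 0.009], [0.096, 0.995, -0.0], [-0.009, 0.001, -1.0]]
force: [0.7, 0.5, 0.5]
finger_gap: 0.0702
grip_force: 0.0
```

step_arm --pt "-0.65 0.15 -0.2 0 0" --pt "-0.65 0.3 -0.4 0 0" --pt "-0.65 0.45 -0.6 0 0" --pt "-0.65 0.6 -0.8 0 0" --pt "-0.65 0.6 -1 0 0" --pt "-0.65 0.6 -1 0 0" --pt "-0.65 0.6 -1 0 0" --pt "-0.65 0.6 -1 0 0"

```text
time: 38.78
tool_pos: [0.482, -0.1681, 0.2019]
ee_rot: [[-0.995, 0.096, -0.0], [0.096, 0.995, 0.001], [0.0, 0.001, -1.0]]
force: [-0.3, 0.4, -0.0]
finger_gap: 0.0707
grip_force: 0.0
```

```bash
python3 g.py
cat > look2.py <<'E'
from m0 import *
im,d,c=shot("top");ims,ds,cs=shot("scene");H=cv2.cvtColor(im,cv2.COLOR_BGR2HSV); S=cv2.cvtColor(ims,cv2.COLOR_BGR2HSV)
bl=lambda h:(h[...,0]>100)&(h[...,0]<125)&(h[...,1]>90)
W=cloud(d,c)
u,v,_=map(int,proj(c,np.array([.585,-.028,.14])));print("mag",cen(H,(u-14,v-14,u+14,v+14),bl,.14,c),np.nanmedian(W[v-5:v+6,u-5:u+6,2]))
u,v,_=map(int,proj(cs,np.array([.585,-.028,.14])));print(cen(S,(u-14,v-14,u+14,v+14),bl,.14,cs))
print("knob",cen(H,(290,172,325,200),bl,.106,c),cen(S,(255,215,295,250),bl,.1,cs))
nb=lambda h:(h[...,0]>10)&(h[...,0]<28)&(h[...,1]>110)
print("nut",cen(H,(218,160,250,192),nb,.144,c),cen(S,(310,178,345,212),nb,.14,cs))
E
python3 look2.py
```

```text
t 38.78 pos [0.482, -0.1681, 0.2019] q [-0.34, 0.15, -0.29, 1.12, 0.0, -0.24] F [-0.3, 0.4, -0.0] M [0.05, 0.03, 0.04] gap 0.0707
mag (271.6, 178.6, 177, [0.5857, -0.0288, 0.14]) 0.14115625773110896
(300.7, 207.1, 131, [0.5843, -0.0266, 0.14])
knob (303.9, 184.9, 65, [0.5759, -0.1131, 0.106]) (279.4, 229.8, 101, [0.5808, -0.1134, 0.1])
nut (232.8, 175.1, 282, [0.5938, 0.0705, 0.144]) (325.3, 192.2, 210, [0.5988, 0.0674, 0.14])
```

step_arm --pt "-0.06 -0.2 0.14 0 0" --pt "-0.06 -0.4 0.28 0 0" --pt "-0.06 -0.595 0.429 0 0" --pt "-0.06 -0.595 0.429 0.1 0" --pt "-0.06 -0.595 0.429 0.2 0" --pt "-0.06 -0.595 0.429 0.3 0" --pt "-0.06 -0.595 0.429 0.3 0" --pt "-0.06 -0.595 0.429 0.3 0"

```text
time: 39.55
tool_pos: [0.5763, -0.1116, 0.1563]
ee_rot: [[-0.996, 0.094, -0.002], [0.094, 0.996, 0.001], [0.002, 0.0, -1.0]]
force: [-0.2, -0.7, 0.1]
finger_gap: 0.0452
grip_force: 0.0
```

```bash
python3 g.py 0.577 -0.1125 0.077
```

```text
t 39.55 pos [0.5763, -0.1116, 0.1563] q [-0.19, 0.32, -0.18, 1.07, 0.0, -0.1] F [-0.2, -0.7, 0.1] M [0.02, 0.03, -0.03] gap 0.0452
([-0.006, -0.006, 0.528], np.float64(0.0011))
```

step_arm --pt "-0.06 -0.005 -0.005 0.15 0" --pt "-0.06 -0.005 -0.005 0.3 0" --pt "-0.06 -0.005 -0.005 0.4 0" --pt "-0.06 -0.005 -0.005 0.48 0" --pt "-0.06 -0.005 -0.005 0.48 0"

```text
time: 39.97
tool_pos: [0.5765, -0.1131, 0.0838]
ee_rot: [[-0.995, 0.095, -0.003], [0.095, 0.995, 0.001], [0.003, 0.0, -1.0]]
force: [-0.8, 0.6, 0.5]
finger_gap: 0.0453
grip_force: 0.0
```

step_arm --pt "-0.06 0 0 0.03 0" --pt "-0.06 0 0 0.04 0" --pt "-0.06 0 0 0.04 0" --pt "1 0 0 0.04 0" --pt "1 0 0 0.04 0" --pt "1 0 0 0.04 0" --pt "1 0 0 0.04 0" --pt "1 0 0 0.04 0"

```text
time: 40.63
tool_pos: [0.5783, -0.1132, 0.0805]
ee_rot: [[-0.995, 0.096, 0.002], [0.096, 0.995, 0.001], [-0.002, 0.001, -1.0]]
force: [-1.5, 2.0, 5.5]
finger_gap: 0.0206
grip_force: 58.6
```

```bash
python3 g.py
```

```text
t 40.63 pos [0.5783, -0.1132, 0.0805] q [-0.19, 0.38, -0.28, 0.91, 0.0, -0.1] F [-1.5, 2.0, 5.5] M [0.55, 0.2, -0.0] gap 0.0206
```

step_arm --pt "1 0 -0.04 0 0" --pt "1 0 -0.1 0 0" --pt "1 0 -0.18 0 0" --pt "1 0 -0.26 0 0" --pt "1 0 -0.34 0 0" --pt "1 0 -0.42 0 0" --pt "1 0 -0.5 0 0" --pt "1 0 -0.56 0 0" --pt "1 0 -0.62 0 0" --pt "1 0 -0.66 0 0" --pt "1 0 -0.7 0 0"

```text
time: 41.55
tool_pos: [0.5679, -0.2175, 0.0804]
ee_rot: [[-0.995, 0.095, 0.002], [0.095, 0.995, 0.002], [-0.001, 0.003, -1.0]]
force: [-1.5, 5.8, 7.1]
finger_gap: 0.0205
grip_force: 59.1
```

```bash
python3 g.py
python3 - <<'E'
from m0 import *
im,d,c=shot("top");H=cv2.cvtColor(im,cv2.COLOR_BGR2HSV)
print("nut",cen(H,(218,160,320,192),br,.144,c),"stop",cen(H,(350,170,400,225),red,.061,c))
cv2.imwrite("pics/p8.png",cv2.resize(im[150:225,220:400],(720,300),interpolation=cv2.INTER_CUBIC))
E
```

```text
t 41.55 pos [0.5679, -0.2175, 0.0804] q [-0.37, 0.42, -0.23, 0.92, 0.0, -0.27] F [-1.5, 5.8, 7.1] M [1.24, 0.25, 0.04] gap 0.0205
nut (273.6, 179.2, 288, [0.5833, -0.034, 0.144]) stop None
```

View pics/p8.png

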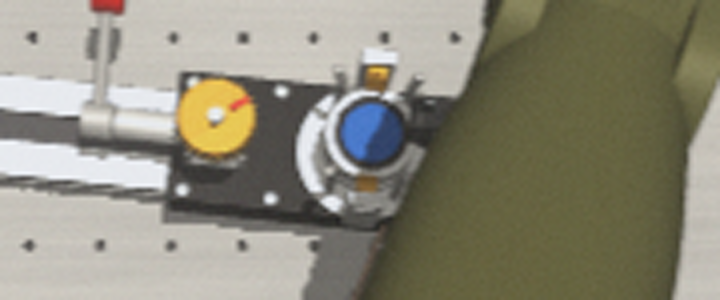

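step_arm --pt "1 0 -0.04 0 0" --pt "1 0 -0.08 0 0" --pt "1 0 -0.12 0 0" --pt "1 0 -0.16 0 0" --pt "1 0 -0.18 0 0" --pt "1 0 -0.18 0 0"

```text
time: 42.1
tool_pos: [0.5652, -0.2456, 0.0804]
ee_rot: [[-0.995, 0.096, 0.001], [0.096, 0.995, -0.0], [-0.001, -0.0, -1.0]]
force: [-2.2, 0.1, 5.5]
finger_gap: 0.0209
grip_force: 59.3
```

step_arm --pt "1 0 -0.02 0 0" --pt "1 0 -0.04 0 0" --pt "1 0 -0.06 0 0" --pt "1 0 -0.06 0 0"

```text
time: 42.43
tool_pos: [0.5644, -0.2541, 0.0804]
ee_rot: [[-0.995, 0.096, 0.001], [0.096, 0.995, 0.0], [-0.001, 0.001, -1.0]]
force: [-2.6, 2.5, 5.7]
finger_gap: 0.0205
grip_force: 59.3
```

step_arm --pt "1 0 -0.01 0 0" --pt "1 0 -0.02 0 0" --pt "1 0 -0.03 0 0" --pt "1 0 -0.03 0 0"

```text
time: 42.77
tool_pos: [0.564, -0.2581, 0.0805]
ee_rot: [[-0.995, 0.096, 0.001], [0.096, 0.995, 0.001], [-0.001, 0.001, -1.0]]
force: [-1.6, 3.5, 6.5]
finger_gap: 0.0206
grip_force: 59.4
```

step_arm --pt "1 0 -0.01 0 0" --pt "1 0 -0.02 0 0" --pt "1 0 -0.03 0 0" --pt "1 0 -0.04 0 0"

```text
time: 43.1
tool_pos: [0.5634, -0.2635, 0.0805]
ee_rot: [[-0.995, 0.095, 0.001], [0.095, 0.995, 0.002], [-0.001, 0.002, -1.0]]
force: [-2.2, 4.1, 5.6]
finger_gap: 0.0205
grip_force: 59.4
```

step_arm --pt "1 0 -0.01 0 0" --pt "1 0 -0.02 0 0" --pt "1 0 -0.03 0 0" --pt "1 0 -0.03 0 0"

```text
time: 43.43
tool_pos: [0.5629, -0.2685, 0.0805]
ee_rot: [[-0.995, 0.096, 0.001], [0.096, 0.995, 0.001], [-0.001, 0.001, -1.0]]
force: [-2.3, 3.3, 6.7]
finger_gap: 0.0207
grip_force: 59.4
```

step_arm --pt "1 0 -0.01 0 0" --pt "1 0 -0.02 0 0" --pt "1 0 -0.03 0 0" --pt "1 0 -0.03 0 0"

```text
time: 43.77
tool_pos: [0.5628, -0.2698, 0.0804]
ee_rot: [[-0.996, 0.094, 0.002], [0.094, 0.996, 0.007], [-0.001, 0.008, -1.0]]
force: [-1.4, 13.0, 9.9]
finger_gap: 0.0208
grip_force: 59.9
```

step_arm --pt "1 0 -0.01 0 0" --pt "1 0 -0.01 0 0" --pt "1 0 -0.01 0 0" --pt "1 0 -0.01 0 0"

```text
time: 44.1
tool_pos: [0.5628, -0.2698, 0.0804]
ee_rot: [[-0.996, 0.093, 0.002], [0.093, 0.996, 0.01], [-0.001, 0.01, -1.0]]
force: [-1.2, 16.5, 10.9]
finger_gap: 0.0208
grip_force: 60.1
```

step_arm --pt "-0.06 0 0 0 0" --pt "-0.06 0 0 0 0" --pt "-0.06 0 0 0 0" --pt "-0.06 0 0.005 0 0" --pt "-0.06 0 0.01 -0.1 0" --pt "-0.06 0 0.01 -0.3 0" --pt "-0.06 0 0.01 -0.55 0" --pt "-0.06 0 0.01 -0.8 0" --pt "-0.06 0 0.01 -0.9 0" --pt "-0.06 0 0.01 -0.9 0"

```text
time: 44.93
tool_pos: [0.5647, -0.2752, 0.2195]
ee_rot: [[-0.995, 0.096, 0.007], [0.096, 0.995, -0.004], [-0.008, -0.003, -1.0]]
force: [1.1, -0.3, 0.7]
finger_gap: 0.0454
grip_force: 0.0
```

step_arm --pt "-0.4 0.25 0.05 0 0" --pt "-0.4 0.5 0.1 0 0" --pt "-0.4 0.75 0.15 0 0" --pt "-0.4 1 0.2 0 0" --pt "-0.4 1 0.2 0 0" --pt "-0.4 1 0.2 0 0"

```text
time: 45.43
tool_pos: [0.4135, -0.2286, 0.2134]
ee_rot: [[-0.995, 0.097, -0.001], [0.097, 0.995, 0.001], [0.001, 0.0, -1.0]]
force: [0.8, -0.8, -0.7]
finger_gap: 0.0598
grip_force: 0.0
```

```bash
python3 g.py
cat > look3.py <<'E'
from m0 import *
im,d,c=shot("top");ims,ds,cs=shot("scene");H=cv2.cvtColor(im,cv2.COLOR_BGR2HSV); S=cv2.cvtColor(ims,cv2.COLOR_BGR2HSV)
bl=lambda h:(h[...,0]>100)&(h[...,0]<125)&(h[...,1]>90)
W=cloud(d,c)
print("knob",cen(H,(345,175,390,210),bl,.106,c),cen(S,(215,240,262,275),bl,.1,cs))
print("stop",cen(H,(350,170,400,225),red,.061,c),cen(S,(210,250,250,300),red,.061,cs))
print("magtop",cen(H,(315,170,350,205),bl,.14,c),cen(S,(245,215,285,250),bl,.14,cs))
def nut(H,cc,g,z):
    u,v,_=map(int,proj(cc,np.array([.579,-.087,z]))); r=18
    m=((H[...,0]>10)&(H[...,0]<28)&(H[...,1]>110)).astype(np.uint8)
    mm=np.zeros_like(m);mm[v-r:v+r,u-r:u+r]=m[v-r:v+r,u-r:u+r]
    n,l,st,ce=cv2.connectedComponentsWithStats(mm);k=1+np.argmax(st[1:,4]);mm=(l==k).astype(np.uint8)
    hull=cv2.convexHull(cv2.findNonZero(mm));h=np.zeros_like(m);cv2.fillConvexPoly(h,hull,1)
    Hh=H.astype(int);rd=(h==1)&((Hh[...,0]<9)|(Hh[...,0]>170))&(Hh[...,1]>120)
    (x,y),e,a=cv2.fitEllipse(hull);p=plane(cc,x,y,z)
    vv,uu=np.where(rd);q=plane(cc,uu.mean(),vv.mean(),z) if len(uu) else None
    print("nut",g,(round(x,1),round(y,1)),p.round(4),"mark",len(uu), None if q is None else (q-p).round(4)[:2], None if q is None else round(float(np.degrees(np.arctan2(*(q-p)[1::-1]))),1))
nut(H,c,"top",.144);nut(S,cs,"scene",.144)
print("grip",cen(H,(225,120,290,170),red,.1,c),cen(S,(300,200,345,240),red,.1,cs))
for w,b in((W,(235,130,280,165)),(cloud(ds,cs),(300,200,345,240))):
    h=(H if w is W else S)[b[1]:b[3],b[0]:b[2]].astype(int);k=red(h);P=w[b[1]:b[3],b[0]:b[2]][k];print("gripd",len(P),np.nanmedian(P,0).round(4) if len(P) else 0, np.nanmax(P[:,2]) if len(P) else 0)
E
python3 look3.py
```

```text
t 45.43 pos [0.4135, -0.2286, 0.2134] q [-0.5, 0.08, -0.35, 1.14, -0.0, -0.41] F [0.8, -0.8, -0.7] M [-0.07, -0.04, -0.02] gap 0.0598
knob (363.7, 190.9, 66, [0.5605, -0.2696, 0.106]) (237.0, 258.1, 90, [0.5628, -0.2696, 0.1])
stop (373.4, 188.7, 130, [0.5745, -0.303, 0.061]) (229.1, 270.2, 277, [0.5608, -0.3034, 0.061])
magtop (333.2, 184.9, 181, [0.5698, -0.1864, 0.14]) (259.4, 235.5, 148, [0.5693, -0.1838, 0.14])
nut top (294.1, 181.0) [ 0.5789 -0.0865  0.144 ] mark 4 [ 0.0105 -0.0169] -58.2
nut scene (285.7, 219.1) [ 0.5847 -0.0905  0.144 ] mark 4 [ 0.0023 -0.0095] -76.5
grip (266.8, 149.6, 59, [0.6722, -0.0149, 0.1]) (322.9, 225.4, 56, [0.6625, -0.0056, 0.1])
gripd 59 [ 0.6656 -0.016   0.1233] 0.13185547020865918
gripd 56 [ 0.6697 -0.0151  0.1232] 0.1273311033808251
```

step_arm --pt "-0.55 -0.2 0.2 0 0" --pt "-0.55 -0.38 0.38 0 0" --pt "-0.55 -0.56 0.56 0 0" --pt "-0.55 -0.74 0.74 0 0" --pt "-0.55 -0.9 0.9 0 0" --pt "-0.55 -1 1 0 0" --pt "-0.55 -1 1 0 0"

```text
time: 46.12
tool_pos: [0.5841, -0.0914, 0.2129]
ee_rot: [[-0.996, 0.092, 0.001], [0.092, 0.996, 0.001], [-0.001, 0.001, -1.0]]
force: [-0.6, 0.0, 0.2]
finger_gap: 0.0664
grip_force: 0.0
```

step_arm --pt "-0.55 0 0 0 -0.076" --pt "-0.55 0 0 0 -0.152" --pt "-0.55 0 0 0 -0.228" --pt "-0.55 0 0 0 -0.304" --pt "-0.55 0 0 0 -0.38" --pt "-0.55 0 0 0 -0.456" --pt "-0.55 0 0 0 -0.532" --pt "-0.55 0 0 0 -0.608" --pt "-0.55 0 0 0 -0.684" --pt "-0.55 0 0 0 -0.76" --pt "-0.55 0 0 0 -0.836" --pt "-0.55 0 0 0 -0.9"

```text
time: 47.12
tool_pos: [0.5803, -0.0949, 0.2136]
ee_rot: [[-0.245, -0.97, -0.0], [-0.97, 0.245, -0.0], [0.0, 0.0, -1.0]]
force: [0.2, -0.2, 0.2]
finger_gap: 0.0662
grip_force: 0.0
```

```bash
python3 g.py 0.5795 -0.0865 0.1125 165.5
```

```text
t 47.12 pos [0.5803, -0.0949, 0.2136] q [-0.16, 0.29, -0.09, 1.19, -0.0, -1.49] F [0.2, -0.2, 0.2] M [-0.02, 0.02, -0.0] gap 0.0662
([-0.053, 0.019, 0.674], np.float64(0.0035))
```

step_arm --pt "-0.55 -0.053 0.019 0.1 0" --pt "-0.55 -0.053 0.019 0.25 0" --pt "-0.55 -0.053 0.019 0.4 0" --pt "-0.55 -0.053 0.019 0.5 0" --pt "-0.55 -0.053 0.019 0.5 0" --pt "-0.55 -0.053 0.019 0.5 0"

```text
time: 47.62
tool_pos: [0.5784, -0.0862, 0.1382]
ee_rot: [[-0.251, -0.968, -0.002], [-0.968, 0.251, 0.0], [0.0, 0.002, -1.0]]
force: [-0.0, -1.1, 0.7]
finger_gap: 0.0664
grip_force: 0.0
```

```bash
python3 g.py 0.5795 -0.0865 0.1125 165.5
```

```text
t 47.62 pos [0.5784, -0.0862, 0.1382] q [-0.15, 0.33, -0.21, 1.03, -0.0, -1.47] F [-0.0, -1.1, 0.7] M [-0.02, -0.02, -0.03] gap 0.0664
([0.0, -0.008, 0.171], np.float64(-0.0001))
```

step_arm --pt "-0.55 0 -0.006 0.05 0" --pt "-0.55 0 -0.006 0.1 0" --pt "-0.55 0 -0.006 0.15 0" --pt "-0.55 0 -0.006 0.17 0" --pt "-0.55 0 -0.006 0.17 0"

```text
time: 48.03
tool_pos: [0.5789, -0.086, 0.1127]
ee_rot: [[-0.25, -0.968, -0.001], [-0.968, 0.25, 0.0], [0.0, 0.001, -1.0]]
force: [-0.3, -0.4, -0.9]
finger_gap: 0.0666
grip_force: 0.0
```

step_arm --pt "1 0 0 0 0" --pt "1 0 0 0 0" --pt "1 0 0 0 0" --pt "1 0 0 0 0" --pt "1 0 0 0 0"

```text
time: 48.45
tool_pos: [0.579, -0.0859, 0.1143]
ee_rot: [[-0.25, -0.968, -0.001], [-0.968, 0.25, 0.0], [-0.0, 0.001, -1.0]]
force: [-4.4, 0.6, 5.3]
finger_gap: 0.0481
grip_force: 61.4
```

```bash
python3 g.py
```

```text
t 48.45 pos [0.579, -0.0859, 0.1143] q [-0.15, 0.35, -0.25, 0.98, 0.0, -1.47] F [-4.4, 0.6, 5.3] M [0.19, 1.09, 0.05] gap 0.0481
```

step_arm --pt "1 0 0 0 0.06" --pt "1 0 0 0 0.13" --pt "1 0 0 0 0.2" --pt "1 0 0 0 0.27" --pt "1 0 0 0 0.34" --pt "1 0 0 0 0.41" --pt "1 0 0 0 0.48"

```text
time: 49.03
tool_pos: [0.5787, -0.0857, 0.1143]
ee_rot: [[-0.847, -0.531, -0.001], [-0.531, 0.847, 0.0], [0.001, 0.001, -1.0]]
force: [-5.7, 1.4, 6.5]
finger_gap: 0.0478
grip_force: 61.5
```

```bash
python3 g.py
```

```text
t 49.03 pos [0.5787, -0.0857, 0.1143] q [-0.15, 0.35, -0.25, 0.98, 0.0, -0.71] F [-5.7, 1.4, 6.5] M [0.33, 1.27, 0.68] gap 0.0478
```

step_arm --pt "1 0 0 0 0.06" --pt "1 0 0 0 0.13" --pt "1 0 0 0 0.2" --pt "1 0 0 0 0.27" --pt "1 0 0 0 0.34" --pt "1 0 0 0 0.41" --pt "1 0 0 0 0.48" --pt "1 0 0 0 0.55" --pt "1 0 0 0 0.62" --pt "1 0 0 0 0.69" --pt "1 0 0 0 0.76"

```text
time: 49.95
tool_pos: [0.5788, -0.0851, 0.1143]
ee_rot: [[-0.806, 0.592, -0.001], [0.592, 0.806, 0.002], [0.002, 0.001, -1.0]]
force: [-4.7, 3.0, 5.8]
finger_gap: 0.0481
grip_force: 61.6
```

step_arm --pt "1 0 0 0 0.06" --pt "1 0 0 0 0.13" --pt "1 0 0 0 0.2" --pt "1 0 0 0 0.27" --pt "1 0 0 0 0.34" --pt "1 0 0 0 0.41" --pt "1 0 0 0 0.48" --pt "1 0 0 0 0.55" --pt "1 0 0 0 0.62" --pt "1 0 0 0 0.66" --pt "1 0 0 0 0.66"

```text
time: 50.87
tool_pos: [0.5792, -0.0849, 0.1142]
ee_rot: [[0.097, 0.995, -0.0], [0.995, -0.097, 0.002], [0.002, -0.0, -1.0]]
force: [-3.6, 4.1, 6.0]
finger_gap: 0.048
grip_force: 61.7
```

```bash
python3 g.py
```

```text
t 50.87 pos [0.5792, -0.0849, 0.1142] q [-0.15, 0.35, -0.25, 0.98, 0.0, 1.52] F [-3.6, 4.1, 6.0] M [0.78, 0.84, 0.48] gap 0.048
```

step_arm --pt "-0.55 0 0 0 0" --pt "-0.55 0 0 0 0" --pt "-0.55 0 0 0 0" --pt "-0.55 0 0 0 0" --pt "-0.55 0 0 -0.1 0" --pt "-0.55 0 0 -0.3 0" --pt "-0.55 0 0 -0.5 0" --pt "-0.55 0 0 -0.7 0" --pt "-0.55 0 0 -0.7 0"

```text
time: 51.62
tool_pos: [0.583, -0.0868, 0.2251]
ee_rot: [[0.096, 0.995, 0.01], [0.995, -0.096, -0.002], [-0.001, 0.01, -1.0]]
force: [1.2, -0.4, 0.7]
finger_gap: 0.0664
grip_force: 0.0
```

step_arm --pt "0.06 0.08 0 0 -0.078" --pt "0.06 0.16 0 0 -0.156" --pt "0.06 0.24 0 0 -0.234" --pt "0.06 0.32 0 0 -0.312" --pt "0.06 0.4 0 0 -0.39" --pt "0.06 0.48 0 0 -0.468" --pt "0.06 0.48 0 0 -0.546" --pt "0.06 0.48 0 0 -0.624" --pt "0.06 0.48 0 0 -0.702" --pt "0.06 0.48 0 0 -0.78" --pt "0.06 0.48 0 0 -0.858" --pt "0.06 0.48 0 0 -0.936"

```text
time: 52.62
tool_pos: [0.5866, -0.0146, 0.2185]
ee_rot: [[-0.982, 0.189, 0.0], [0.189, 0.982, -0.0], [-0.0, -0.0, -1.0]]
force: [0.4, 0.2, -0.8]
finger_gap: 0.0405
grip_force: 0.0
```

```bash
python3 look3.py; python3 g.py 0.667 -0.0155 0.15
```

```text
knob (363.8, 191.0, 62, [0.5604, -0.2699, 0.106]) (237.5, 257.6, 103, [0.5626, -0.2677, 0.1])
stop (374.1, 194.9, 281, [0.5574, -0.3047, 0.061]) (229.0, 270.1, 276, [0.5605, -0.3035, 0.061])
magtop (333.1, 184.9, 180, [0.5698, -0.1863, 0.14]) (259.4, 235.5, 148, [0.5693, -0.1838, 0.14])
nut top (296.1, 181.1) [ 0.5785 -0.0915  0.144 ] mark 0 None None
nut scene (285.8, 218.8) [ 0.5839 -0.0895  0.144 ] mark 2 [-0.0178  0.018 ] 134.6
grip None (323.2, 226.3, 50, [0.6654, -0.0071, 0.1])
gripd 0 0 0
gripd 50 [ 0.6707 -0.015   0.1178] 0.12390078200557264
t 52.72 pos [0.5866, -0.0146, 0.2185] q [-0.02, 0.29, -0.08, 1.2, -0.0, 0.17] F [0.0, 0.3, -0.3] M [0.02, -0.05, -0.01] gap 0.04
([-0.527, 0.099, 0.457], np.float64(-0.0638))
```

step_arm --pt "0.06 -0.15 0.03 0 -0.03" --pt "0.06 -0.3 0.06 0 -0.0638" --pt "0.06 -0.45 0.09 0 -0.0638" --pt "0.06 -0.545 0.1 0.1 -0.0638" --pt "0.06 -0.545 0.1 0.25 -0.0638" --pt "0.06 -0.545 0.1 0.4 -0.0638" --pt "0.06 -0.545 0.1 0.55 -0.0638" --pt "0.06 -0.545 0.1 0.55 -0.0638" --pt "0.06 -0.545 0.1 0.55 -0.0638"

```text
time: 53.47
tool_pos: [0.6684, -0.0157, 0.1349]
ee_rot: [[-0.995, 0.099, -0.003], [0.099, 0.995, 0.0], [0.003, -0.0, -1.0]]
force: [-0.3, -0.1, 0.1]
finger_gap: 0.0401
grip_force: 0.0
```

```bash
python3 g.py 0.67 -0.0158 0.089
python3 - <<'E'
from m0 import *
ims,ds,cs=shot("scene"); S=cv2.cvtColor(ims,cv2.COLOR_BGR2HSV)
print("grip",cen(S,(300,200,345,240),red,.103,cs))
im,d,c=shot("top");H=cv2.cvtColor(im,cv2.COLOR_BGR2HSV);print(cen(H,(225,120,290,170),red,.103,c))
E
```

```text
t 53.47 pos [0.6684, -0.0157, 0.1349] q [-0.02, 0.49, 0.01, 1.1, -0.0, 0.08] F [-0.3, -0.1, 0.1] M [-0.03, -0.03, 0.0] gap 0.0401
([-0.012, 0.001, 0.306], np.float64(-0.0017))
grip (323.7, 226.7, 48, [0.6683, -0.0081, 0.103])
None
```

step_arm --pt "0.06 -0.008 0.001 0.08 0" --pt "0.06 -0.008 0.001 0.16 0" --pt "0.06 -0.008 0.001 0.24 0" --pt "0.06 -0.008 0.001 0.3 0" --pt "0.06 -0.008 0.001 0.3 0"

```text
time: 53.98
tool_pos: [0.6686, -0.0156, 0.0879]
ee_rot: [[-0.995, 0.096, -0.005], [0.096, 0.995, 0.0], [0.005, -0.0, -1.0]]
force: [-0.1, -0.2, -0.8]
finger_gap: 0.0403
grip_force: 0.0
```

step_arm --pt "1 0 0 0 0" --pt "1 0 0 0 0" --pt "1 0 0 0 0" --pt "1 0 0 0 0" --pt "1 0 0 0 0"

```text
time: 54.4
tool_pos: [0.6704, -0.0146, 0.0912]
ee_rot: [[-0.995, 0.095, -0.001], [0.095, 0.995, 0.002], [0.001, 0.002, -1.0]]
force: [-1.4, 5.3, -2.1]
finger_gap: 0.0203
grip_force: 62.8
```

```bash
python3 g.py
python3 - <<'E'
from h import *
ims,ds,cs=shot("scene");cv2.imwrite("pics/p9.png",np.clip(cv2.resize(ims[185:245,285:345],(600,600),interpolation=cv2.INTER_CUBIC).astype(int)*3//2,0,255).astype(np.uint8))
E
```

```text
t 54.4 pos [0.6704, -0.0146, 0.0912] q [-0.02, 0.52, -0.05, 1.01, 0.0, 0.07] F [-1.4, 5.3, -2.1] M [0.97, 0.24, -0.03] gap 0.0203
```

View pics/p9.png

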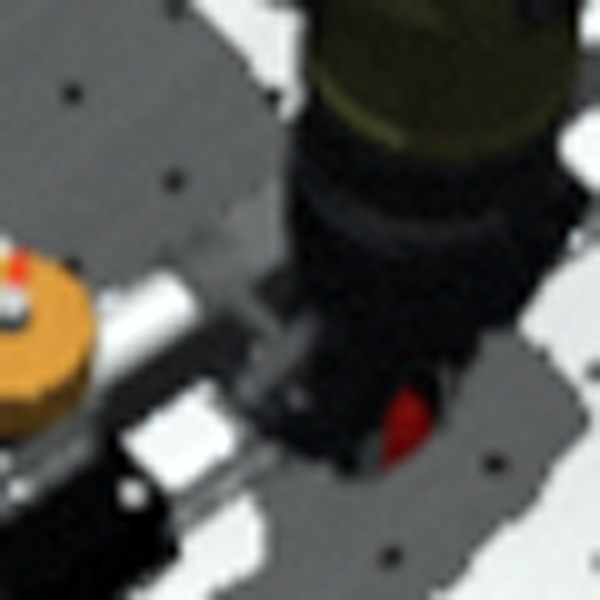

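```bash
cat > arc.py <<'E'
import numpy as np,sys
a,b,st=map(float,sys.argv[1:4]); th=np.arange(a,b+1e-6,st); f=lambda t:np.array([-np.cos(np.radians(10)+t),-np.sin(np.radians(10)+t)])*.085/.15
n=int(sys.argv[4]) if len(sys.argv)>4 else 3
for t in th[:-1]:
    print(round(t,2),round(t+st,2),[(f(t+st*k/n)-f(t)).round(3).tolist() for k in range(1,n+1)])
E
python3 arc.py 0 2.8 .2
```

```text
0.0 0.2 [[0.008, -0.037], [0.018, -0.073], [0.031, -0.109]]
0.2 0.4 [[0.015, -0.035], [0.032, -0.068], [0.052, -0.101]]
0.4 0.6 [[0.022, -0.031], [0.045, -0.061], [0.071, -0.088]]
0.6 0.8 [[0.027, -0.026], [0.056, -0.05], [0.087, -0.073]]
0.8 1.0 [[0.032, -0.02], [0.065, -0.038], [0.099, -0.054]]
1.0 1.2 [[0.035, -0.013], [0.071, -0.024], [0.108, -0.033]]
1.2 1.4 [[0.037, -0.006], [0.075, -0.01], [0.113, -0.011]]
1.4 1.6 [[0.038, 0.001], [0.075, 0.005], [0.113, 0.012]]
1.6 1.8 [[0.037, 0.009], [0.073, 0.02], [0.108, 0.034]]
1.8 2.0 [[0.034, 0.016], [0.067, 0.034], [0.099, 0.055]]
2.0 2.2 [[0.03, 0.022], [0.059, 0.047], [0.086, 0.073]]
2.2 2.4 [[0.025, 0.028], [0.049, 0.058], [0.07, 0.089]]
2.4 2.6 [[0.019, 0.033], [0.036, 0.066], [0.051, 0.101]]
2.6 2.8 [[0.012, 0.036], [0.022, 0.072], [0.03, 0.109]]
```

step_arm --pt "1 0.008 0 -0.037 0" --pt "1 0.018 0 -0.073 0" --pt "1 0.031 0 -0.109 0" --pt "1 0.031 0 -0.109 0" --pt "1 0.031 0 -0.109 0"

```text
time: 54.87
tool_pos: [0.6644, -0.014, 0.1072]
ee_rot: [[-0.995, 0.095, -0.003], [0.095, 0.995, 0.002], [0.003, 0.002, -1.0]]
force: [-4.2, 5.9, -2.4]
finger_gap: 0.0207
grip_force: 62.7
```

step_arm --pt "1 0.015 0 -0.035 0" --pt "1 0.032 0 -0.068 0" --pt "1 0.052 0 -0.101 0" --pt "1 0.052 0 -0.101 0" --pt "1 0.052 0 -0.101 0"

```text
time: 55.28
tool_pos: [0.6554, -0.0131, 0.1215]
ee_rot: [[-0.995, 0.095, -0.005], [0.095, 0.995, 0.002], [0.006, 0.002, -1.0]]
force: [-6.0, 5.4, -4.2]
finger_gap: 0.0209
grip_force: 62.4
```

step_arm --pt "1 0.022 0 -0.031 0" --pt "1 0.045 0 -0.061 0" --pt "1 0.071 0 -0.088 0" --pt "1 0.071 0 -0.088 0" --pt "1 0.071 0 -0.088 0"

```text
time: 55.7
tool_pos: [0.6439, -0.012, 0.1338]
ee_rot: [[-0.995, 0.095, -0.007], [0.095, 0.995, 0.002], [0.008, 0.002, -1.0]]
force: [-6.1, 5.8, -8.0]
finger_gap: 0.0208
grip_force: 62.0
```

step_arm --pt "1 0.027 0 -0.026 0" --pt "1 0.056 0 -0.05 0" --pt "1 0.087 0 -0.073 0" --pt "1 0.087 0 -0.073 0" --pt "1 0.087 0 -0.073 0"

```text
time: 56.12
tool_pos: [0.63, -0.0107, 0.1436]
ee_rot: [[-0.995, 0.095, -0.01], [0.095, 0.995, 0.003], [0.01, 0.002, -1.0]]
force: [-7.0, 5.5, -12.7]
finger_gap: 0.0203
grip_force: 61.3
```

```bash
python3 g.py
python3 - <<'E'
import numpy as np
from scipy.optimize import least_squares
P=np.array([(.6704,-.0146,.0912),(.6644,-.014,.1072),(.6554,-.0131,.1215),(.6439,-.012,.1338),(.63,-.0107,.1436)])
xr=P[:,:2]@[.9954,-.0958]; Q=np.c_[xr,P[:,2]]
r=least_squares(lambda c:np.hypot(*(Q-c).T)-.085,[xr[0]-.085,.07]);c=r.x
print(c,r.fun.round(4),np.degrees(np.arctan2(*(Q-c).T[::-1])).round(1))
p0=.5866*.9954+.0078*.0958;print("pivot xr expected",p0)
E
```

```text
t 56.12 pos [0.63, -0.0107, 0.1436] q [-0.02, 0.42, -0.08, 1.09, 0.0, 0.08] F [-7.0, 5.5, -12.7] M [1.28, 1.23, 0.02] gap 0.0203
[0.58651601 0.06945893] [ 0.      0.     -0.0001  0.      0.    ] [14.8 26.4 37.8 49.2 60.7]
pivot xr expected 0.58464888
```

```bash
cat > arc2.py <<'E'
import numpy as np,sys
C=np.array([.5865,.0695]); f=lambda t:C+.085*np.array([np.cos(.1745+t),np.sin(.1745+t)])
def seg(c0,t0,t1,n=3): 
    r=[(-(f(t0+(t1-t0)*k/n)-c0)/.15).round(3) for k in range(1,n+1)]
    print(round(t0,2),round(t1,2),[x.tolist() for x in r]); return c0-r[-1]*.15
if __name__=="__main__":
    c=np.array([.6315,.1456]); ts=[.885]+list(np.arange(1.0,2.81,.15)); 
    for a,b in zip(ts[:-1],ts[1:]): c=seg(c,a,b)
E
python3 arc2.py
```

```text
0.89 1.0 [[0.042, 0.003], [0.061, -0.007], [0.081, -0.015]]
1.0 1.15 [[0.027, -0.011], [0.054, -0.02], [0.081, -0.027]]
1.15 1.3 [[0.027, -0.006], [0.055, -0.011], [0.084, -0.015]]
1.3 1.45 [[0.028, -0.002], [0.056, -0.002], [0.084, -0.002]]
1.45 1.6 [[0.029, 0.003], [0.057, 0.006], [0.085, 0.011]]
1.6 1.75 [[0.027, 0.007], [0.054, 0.015], [0.081, 0.024]]
1.75 1.9 [[0.027, 0.01], [0.052, 0.022], [0.078, 0.035]]
1.9 2.05 [[0.024, 0.014], [0.048, 0.03], [0.071, 0.046]]
2.05 2.2 [[0.022, 0.018], [0.043, 0.037], [0.063, 0.057]]
2.2 2.35 [[0.019, 0.021], [0.037, 0.043], [0.054, 0.065]]
2.35 2.5 [[0.016, 0.024], [0.031, 0.048], [0.044, 0.073]]
2.5 2.65 [[0.012, 0.026], [0.023, 0.052], [0.032, 0.079]]
2.65 2.8 [[0.009, 0.027], [0.015, 0.054], [0.021, 0.082]]
```

step_arm --pt "1 0.042 0 0.003 0" --pt "1 0.061 0 -0.007 0" --pt "1 0.081 0 -0.015 0" --pt "1 0.081 0 -0.015 0" --pt "1 0.081 0 -0.015 0"

```text
time: 56.53
tool_pos: [0.621, -0.0098, 0.1479]
ee_rot: [[-0.995, 0.095, -0.003], [0.095, 0.995, 0.002], [0.003, 0.002, -1.0]]
force: [-1.6, 5.9, -7.8]
finger_gap: 0.0205
grip_force: 62.1
```

step_arm --pt "1 0.027 0 -0.011 0" --pt "1 0.054 0 -0.02 0" --pt "1 0.081 0 -0.027 0" --pt "1 0.081 0 -0.027 0" --pt "1 0.081 0 -0.027 0"

```text
time: 56.95
tool_pos: [0.609, -0.0086, 0.1519]
ee_rot: [[-0.995, 0.095, -0.003], [0.095, 0.995, 0.002], [0.003, 0.002, -1.0]]
force: [-1.1, 6.6, -8.9]
finger_gap: 0.0204
grip_force: 61.9
```

step_arm --pt "1 0.027 0 -0.006 0" --pt "1 0.055 0 -0.011 0" --pt "1 0.084 0 -0.015 0" --pt "1 0.084 0 -0.015 0" --pt "1 0.084 0 -0.015 0"

```text
time: 57.37
tool_pos: [0.5967, -0.0073, 0.154]
ee_rot: [[-0.995, 0.095, -0.003], [0.095, 0.995, 0.002], [0.003, 0.002, -1.0]]
force: [0.1, 5.9, -9.4]
finger_gap: 0.0207
grip_force: 61.7
```

step_arm --pt "1 0.028 0 -0.002 0" --pt "1 0.056 0 -0.002 0" --pt "1 0.084 0 -0.002 0" --pt "1 0.084 0 -0.002 0" --pt "1 0.084 0 -0.002 0"

```text
time: 57.78
tool_pos: [0.5846, -0.0062, 0.1544]
ee_rot: [[-0.995, 0.095, -0.002], [0.095, 0.995, 0.002], [0.002, 0.002, -1.0]]
force: [1.6, 5.9, -10.8]
finger_gap: 0.0206
grip_force: 61.6
```

step_arm --pt "1 0.029 0 0.003 0" --pt "1 0.057 0 0.006 0" --pt "1 0.085 0 0.011 0" --pt "1 0.085 0 0.011 0" --pt "1 0.085 0 0.011 0"

```text
time: 58.2
tool_pos: [0.5727, -0.005, 0.153]
ee_rot: [[-0.995, 0.095, -0.0], [0.095, 0.995, 0.002], [0.001, 0.002, -1.0]]
force: [2.2, 5.1, -12.9]
finger_gap: 0.0207
grip_force: 61.5
```

step_arm --pt "1 0.027 0 0.015 0" --pt "1 0.054 0 0.03 0" --pt "1 0.081 0 0.04 0" --pt "1 0.081 0 0.04 0" --pt "1 0.081 0 0.04 0"

```text
time: 58.62
tool_pos: [0.5623, -0.0039, 0.15]
ee_rot: [[-0.995, 0.095, 0.004], [0.095, 0.995, 0.002], [-0.004, 0.003, -1.0]]
force: [0.4, 5.7, 4.4]
finger_gap: 0.0203
grip_force: 63.7
```

step_arm --pt "1 0.027 0 0.01 0" --pt "1 0.052 0 0.022 0" --pt "1 0.078 0 0.035 0" --pt "1 0.078 0 0.035 0" --pt "1 0.078 0 0.035 0"

```text
time: 59.03
tool_pos: [0.5502, -0.0027, 0.1449]
ee_rot: [[-0.995, 0.095, 0.004], [0.095, 0.995, 0.002], [-0.003, 0.003, -1.0]]
force: [-1.8, 6.5, 7.2]
finger_gap: 0.0202
grip_force: 64.0
```

step_arm --pt "1 0.024 0 0.014 0" --pt "1 0.048 0 0.03 0" --pt "1 0.071 0 0.046 0" --pt "1 0.071 0 0.046 0" --pt "1 0.071 0 0.046 0"

```text
time: 59.45
tool_pos: [0.5387, -0.0015, 0.1376]
ee_rot: [[-0.995, 0.095, 0.002], [0.095, 0.995, 0.003], [-0.002, 0.003, -1.0]]
force: [-4.0, 7.5, 8.6]
finger_gap: 0.0202
grip_force: 64.1
```

step_arm --pt "1 0.022 0 0.018 0" --pt "1 0.043 0 0.037 0" --pt "1 0.063 0 0.057 0" --pt "1 0.063 0 0.057 0" --pt "1 0.063 0 0.057 0"

```text
time: 59.87
tool_pos: [0.5281, -0.0005, 0.1284]
ee_rot: [[-0.995, 0.095, -0.0], [0.095, 0.995, 0.003], [0.001, 0.003, -1.0]]
force: [-6.0, 7.2, 6.9]
finger_gap: 0.0202
grip_force: 64.0
```

step_arm --pt "1 0.019 0 0.021 0" --pt "1 0.037 0 0.043 0" --pt "1 0.054 0 0.065 0" --pt "1 0.054 0 0.065 0" --pt "1 0.054 0 0.065 0"

```text
time: 60.28
tool_pos: [0.5197, 0.0004, 0.1182]
ee_rot: [[-0.995, 0.095, -0.001], [0.095, 0.995, 0.003], [0.002, 0.003, -1.0]]
force: [-5.7, 7.1, 5.2]
finger_gap: 0.021
grip_force: 63.7
```

```bash
cat > tan.py <<'E'
import numpy as np,sys
C=np.array([.5865,.0695])
for l in sys.stdin:
    if not l.strip(): continue
    x,y,z,fx,fy,fz=map(float,l.split()); q=np.array([x*.9954-y*.0958,z])-C; f=np.array([fx*.9954-fy*.0958,fz]); ph=np.arctan2(q[1],q[0]); r=np.array([np.cos(ph),np.sin(ph)])
    print("theta",round(ph-.1745,3),"R",np.hypot(*q).round(4),"resist",round(-f@[-r[1],r[0]],1),"radial",round(f@r,1))
E
python3 g.py
```

```text
t 60.28 pos [0.5197, 0.0004, 0.1182] q [-0.0, 0.23, -0.4, 0.94, 0.0, 0.09] F [-5.7, 7.1, 5.2] M [1.45, 1.28, 0.13] gap 0.021
```

```bash
python3 tan.py <<'E'
.621 -.0098 .1479 -1.6 5.9 -7.8
.609 -.0086 .1519 -1.1 6.6 -8.9
.5967 -.0073 .154 .1 5.9 -9.4
.5846 -.0062 .1544 1.6 5.9 -10.8
.5727 -.005 .153 2.2 5.1 -12.9
.5623 -.0039 .15 .4 5.7 4.4
.5502 -.0027 .1449 -1.8 6.5 7.2
.5387 -.0015 .1376 -4 7.5 8.6
.5281 -.0005 .1284 -6 7.2 6.9
.5197 .0004 .1182 -5.7 7.1 5.2
E
```

```text
theta 1.002 R 0.0849 resist 1.0 radial -8.0
theta 1.152 R 0.0849 resist 0.5 radial -9.1
theta 1.3 R 0.0849 resist 0.4 radial -9.4
theta 1.443 R 0.085 resist 0.5 radial -10.8
theta 1.585 R 0.085 resist -0.8 radial -13.0
theta 1.713 R 0.0847 resist 1.2 radial 4.2
theta 1.869 R 0.0847 resist 1.1 radial 7.5
theta 2.031 R 0.0846 resist 1.3 radial 9.7
theta 2.197 R 0.0846 resist 0.3 radial 9.6
theta 2.354 R 0.0846 resist 0.6 radial 8.2
```

Run:
```python
from arc2 import *
c=f(2.35)-[0,.0024]
for a,b,n in((2.35,1.6,6),(1.6,.85,6),(.85,.1,6)):
    c=seg(c,a,b,n)
```

```text
2.35 1.6 [[-0.044, -0.071], [-0.095, -0.12], [-0.152, -0.162], [-0.214, -0.197], [-0.279, -0.224], [-0.348, -0.243]]
1.6 0.85 [[-0.07, -0.01], [-0.14, -0.011], [-0.211, -0.003], [-0.28, 0.013], [-0.346, 0.038], [-0.409, 0.071]]
0.85 0.1 [[-0.058, 0.04], [-0.11, 0.088], [-0.156, 0.141], [-0.196, 0.2], [-0.227, 0.264], [-0.251, 0.33]]
```

step_arm --pt "1 -0.044 0 -0.071 0" --pt "1 -0.095 0 -0.12 0" --pt "1 -0.152 0 -0.162 0" --pt "1 -0.214 0 -0.197 0" --pt "1 -0.279 0 -0.224 0" --pt "1 -0.348 0 -0.243 0" --pt "1 -0.348 0 -0.243 0"

```text
time: 60.87
tool_pos: [0.5752, -0.0052, 0.1533]
ee_rot: [[-0.995, 0.095, 0.002], [0.095, 0.995, 0.002], [-0.002, 0.002, -1.0]]
force: [5.2, 5.2, -9.4]
finger_gap: 0.0206
grip_force: 61.7
```

step_arm --pt "1 -0.07 0 -0.01 0" --pt "1 -0.14 0 -0.011 0" --pt "1 -0.211 0 -0.003 0" --pt "1 -0.28 0 0.013 0" --pt "1 -0.346 0 0.038 0" --pt "1 -0.409 0 0.071 0" --pt "1 -0.409 0 0.071 0"

```text
time: 61.45
tool_pos: [0.6338, -0.011, 0.1412]
ee_rot: [[-0.995, 0.095, -0.003], [0.095, 0.995, 0.002], [0.003, 0.002, -1.0]]
force: [-0.8, 5.5, -7.2]
finger_gap: 0.0207
grip_force: 62.2
```

step_arm --pt "1 -0.058 0 0.04 0" --pt "1 -0.11 0 0.088 0" --pt "1 -0.156 0 0.141 0" --pt "1 -0.196 0 0.2 0" --pt "1 -0.227 0 0.264 0" --pt "1 -0.251 0 0.33 0" --pt "1 -0.251 0 0.33 0"

```text
time: 62.03
tool_pos: [0.6703, -0.0146, 0.0915]
ee_rot: [[-0.995, 0.095, -0.003], [0.095, 0.995, 0.002], [0.004, 0.002, -1.0]]
force: [-2.2, 6.5, -2.9]
finger_gap: 0.0206
grip_force: 62.7
```

step_arm --pt "0.06 0 0 0 0" --pt "0.06 0 0 0 0" --pt "0.06 0 0 0 0" --pt "0.06 0 0 0 0" --pt "0.06 0 0 -0.15 0" --pt "0.06 0 0 -0.4 0" --pt "0.06 0 0 -0.65 0" --pt "0.06 0 0 -0.8 0" --pt "0.06 0 0 -0.8 0"

```text
time: 62.78
tool_pos: [0.6751, -0.0162, 0.2214]
ee_rot: [[-0.995, 0.096, 0.011], [0.096, 0.995, -0.001], [-0.011, 0.0, -1.0]]
force: [0.6, 0.3, 0.8]
finger_gap: 0.0403
grip_force: 0.0
```

```bash
python3 g.py 0.579 -0.086 0.2; python3 look3.py
```

```text
t 62.78 pos [0.6751, -0.0162, 0.2214] q [-0.02, 0.45, 0.15, 1.26, -0.0, 0.07] F [0.6, 0.3, 0.8] M [-0.05, -0.02, -0.03] gap 0.0403
([0.594, -0.525, 0.136], np.float64(-0.0004))
knob (363.8, 191.0, 62, [0.5604, -0.2699, 0.106]) (237.4, 258.4, 98, [0.5644, -0.2697, 0.1])
stop (374.2, 194.8, 279, [0.5577, -0.3048, 0.061]) (229.0, 270.1, 277, [0.5604, -0.3035, 0.061])
magtop (333.1, 184.9, 180, [0.5698, -0.1863, 0.14]) (259.3, 235.4, 146, [0.569, -0.1837, 0.14])
nut top (299.0, 181.2) [ 0.5783 -0.099   0.144 ] mark 0 None None
nut scene (285.6, 219.0) [ 0.5842 -0.0904  0.144 ] mark 2 [-0.018   0.0189] 133.7
grip None (323.3, 226.5, 52, [0.6661, -0.0074, 0.1])
gripd 0 0 0
gripd 52 [ 0.6726 -0.0151  0.1178] 0.12562914795360003
```

step_arm --pt "-0.55 0.15 -0.13 0 0" --pt "-0.55 0.3 -0.26 0 0" --pt "-0.55 0.45 -0.4 0 0" --pt "-0.55 0.58 -0.525 0 0" --pt "-0.55 0.58 -0.525 0 0" --pt "-0.55 0.58 -0.525 0 0"

```text
time: 63.38
tool_pos: [0.5757, -0.0865, 0.2127]
ee_rot: [[-0.995, 0.098, -0.002], [0.098, 0.995, 0.0], [0.002, 0.0, -1.0]]
force: [0.7, 0.1, -0.1]
finger_gap: 0.0661
grip_force: 0.0
```

step_arm --pt "-0.55 0 0 0 -0.076" --pt "-0.55 0 0 0 -0.152" --pt "-0.55 0 0 0 -0.228" --pt "-0.55 0 0 0 -0.304" --pt "-0.55 0 0 0 -0.38" --pt "-0.55 0 0 0 -0.456" --pt "-0.55 0 0 0 -0.532" --pt "-0.55 0 0 0 -0.608" --pt "-0.55 0 0 0 -0.684" --pt "-0.55 0 0 0 -0.76" --pt "-0.55 0 0 0 -0.8" --pt "-0.55 0 0 0 -0.8"

```text
time: 64.38
tool_pos: [0.5778, -0.085, 0.2127]
ee_rot: [[-0.397, -0.918, -0.001], [-0.918, 0.397, 0.0], [0.0, 0.001, -1.0]]
force: [0.6, 0.6, 0.2]
finger_gap: 0.0663
grip_force: 0.0
```

```bash
python3 g.py 0.579 -0.086 0.1385 156.5
```

```text
t 64.38 pos [0.5778, -0.085, 0.2127] q [-0.15, 0.29, -0.1, 1.19, 0.0, -1.31] F [0.6, 0.6, 0.2] M [0.03, -0.02, 0.0] gap 0.0663
([0.003, -0.011, 0.495], np.float64(0.0014))
```

step_arm --pt "-0.55 0.003 -0.006 0.15 0" --pt "-0.55 0.003 -0.006 0.3 0" --pt "-0.55 0.003 -0.006 0.42 0" --pt "-0.55 0.003 -0.006 0.52 0" --pt "-0.55 0.003 -0.006 0.6 0" --pt "-0.55 0.003 -0.006 0.66 0" --pt "-0.55 0.003 -0.006 0.66 0" --pt "1 0.003 -0.006 0.66 0" --pt "1 0.003 -0.006 0.66 0" --pt "1 0.003 -0.006 0.66 0" --pt "1 0.003 -0.006 0.66 0" --pt "1 0.003 -0.006 0.66 0"

```text
time: 65.38
tool_pos: [0.5786, -0.0865, 0.1156]
ee_rot: [[-0.399, -0.917, 0.001], [-0.917, 0.399, 0.0], [-0.001, -0.001, -1.0]]
force: [0.6, 1.0, 0.8]
finger_gap: 0.0481
grip_force: 62.2
```

```bash
python3 g.py
```

```text
t 65.38 pos [0.5786, -0.0865, 0.1156] q [-0.15, 0.35, -0.25, 0.98, 0.0, -1.31] F [0.6, 1.0, 0.8] M [0.12, -0.04, 0.01] gap 0.0481
```

Turn 2.3 rad (1.46 units).

step_arm --pt "1 0 0 0 0.06" --pt "1 0 0 0 0.13" --pt "1 0 0 0 0.2" --pt "1 0 0 0 0.27" --pt "1 0 0 0 0.34" --pt "1 0 0 0 0.41" --pt "1 0 0 0 0.48" --pt "1 0 0 0 0.55" --pt "1 0 0 0 0.62" --pt "1 0 0 0 0.69" --pt "1 0 0 0 0.76"

```text
time: 66.3
tool_pos: [0.578, -0.0854, 0.1155]
ee_rot: [[-0.999, 0.037, 0.0], [0.037, 0.999, 0.002], [-0.0, 0.002, -1.0]]
force: [-2.0, 4.0, 2.3]
finger_gap: 0.0478
grip_force: 62.5
```

step_arm --pt "1 0 0 0 0.06" --pt "1 0 0 0 0.13" --pt "1 0 0 0 0.2" --pt "1 0 0 0 0.27" --pt "1 0 0 0 0.34" --pt "1 0 0 0 0.41" --pt "1 0 0 0 0.48" --pt "1 0 0 0 0.55" --pt "1 0 0 0 0.62" --pt "1 0 0 0 0.7" --pt "1 0 0 0 0.7"

```text
time: 67.22
tool_pos: [0.5786, -0.0845, 0.1155]
ee_rot: [[-0.421, 0.907, 0.002], [0.907, 0.421, 0.004], [0.003, 0.003, -1.0]]
force: [0.1, 6.3, 1.3]
finger_gap: 0.0479
grip_force: 62.5
```

```bash
python3 g.py
```

```text
t 67.22 pos [0.5786, -0.0845, 0.1155] q [-0.15, 0.35, -0.25, 0.98, 0.0, 0.99] F [0.1, 6.3, 1.3] M [1.35, -0.12, 0.3] gap 0.0479
```

step_arm --pt "-0.55 0 0 0 0" --pt "-0.55 0 0 0 0" --pt "-0.55 0 0 0 0" --pt "-0.55 0 0 0 0" --pt "-0.55 0 0 -0.1 0" --pt "-0.55 0 0 -0.3 0" --pt "-0.55 0 0 -0.5 0" --pt "-0.55 0 0 -0.7 0" --pt "-0.55 0 0 -0.7 0"

```text
time: 67.97
tool_pos: [0.5812, -0.0873, 0.2264]
ee_rot: [[-0.424, 0.906, 0.009], [0.906, 0.424, -0.002], [-0.005, 0.008, -1.0]]
force: [0.8, -0.2, 0.9]
finger_gap: 0.0663
grip_force: 0.0
```

step_arm --pt "0.06 0 0 0 -0.075" --pt "0.06 0 0 0 -0.15" --pt "0.06 0 0 0 -0.225" --pt "0.06 0 0 0 -0.3" --pt "0.06 0 0 0 -0.375" --pt "0.06 0 0 0 -0.45" --pt "0.06 0 0 0 -0.525" --pt "0.06 0 0 0 -0.6" --pt "0.06 0 0 0 -0.66" --pt "0.06 0 0 0 -0.66"

```text
time: 68.8
tool_pos: [0.578, -0.0868, 0.2198]
ee_rot: [[-0.996, 0.094, 0.0], [0.094, 0.996, -0.0], [-0.0, -0.0, -1.0]]
force: [-0.1, -0.2, 0.3]
finger_gap: 0.0401
grip_force: 0.0
```

```bash
python3 g.py 0.669 -0.0152 0.2;python3 look3.py
```

```text
t 68.8 pos [0.578, -0.0868, 0.2198] q [-0.15, 0.28, -0.09, 1.2, -0.0, -0.05] F [-0.1, -0.2, 0.3] M [0.01, 0.03, -0.04] gap 0.0401
([-0.559, 0.532, 0.132], np.float64(0.0011))
knob (363.8, 191.0, 63, [0.5602, -0.2698, 0.106]) (236.8, 258.2, 95, [0.5626, -0.2704, 0.1])
stop (374.2, 194.9, 280, [0.5576, -0.3048, 0.061]) (229.1, 270.2, 276, [0.5608, -0.3034, 0.061])
magtop (334.6, 184.9, 144, [0.57, -0.1901, 0.14]) (259.3, 235.5, 145, [0.5692, -0.184, 0.14])Traceback (most recent call last):
  File "look3.py", line 18, in <module>
    nut(H,c,"top",.144);nut(S,cs,"scene",.144)
    ~~~^^^^^^^^^^^^^^^^
  File "look3.py", line 12, in nut
    n,l,st,ce=cv2.connectedComponentsWithStats(mm);k=1+np.argmax(st[1:,4]);mm=(l==k).astype(np.uint8)
                                                       ~~~~~~~~~^^^^^^^^^^
    return _wrapfunc(a, 'argmax', axis=axis, out=out, **kwds)
    return bound(*args, **kwds)
ValueError: attempt to get argmax of an empty sequence
```

step_arm --pt "0.06 -0.15 0.14 0 0" --pt "0.06 -0.3 0.28 0 0" --pt "0.06 -0.45 0.42 0 0" --pt "0.06 -0.563 0.538 0 0" --pt "0.06 -0.563 0.538 0.15 0" --pt "0.06 -0.563 0.538 0.3 0" --pt "0.06 -0.563 0.538 0.45 0" --pt "0.06 -0.563 0.538 0.55 0" --pt "0.06 -0.563 0.538 0.55 0" --pt "0.06 -0.563 0.538 0.55 0"

```text
time: 69.73
tool_pos: [0.669, -0.0144, 0.1366]
ee_rot: [[-0.995, 0.098, -0.002], [0.098, 0.995, -0.0], [0.002, -0.0, -1.0]]
force: [0.8, 0.1, 0.7]
finger_gap: 0.0404
grip_force: 0.0
```

```bash
python3 g.py 0.6700 -0.0142 0.0905
```

```text
t 69.73 pos [0.669, -0.0144, 0.1366] q [-0.02, 0.49, 0.01, 1.1, -0.0, 0.08] F [0.8, 0.1, 0.7] M [-0.01, -0.02, -0.07] gap 0.0404
([-0.007, 0.002, 0.307], np.float64(-0.0012))
```

step_arm --pt "0.06 -0.004 0.002 0.1 0" --pt "0.06 -0.004 0.002 0.2 0" --pt "0.06 -0.004 0.002 0.28 0" --pt "0.06 -0.004 0.002 0.305 0" --pt "0.06 -0.004 0.002 0.305 0" --pt "1 -0.004 0.002 0.305 0" --pt "1 -0.004 0.002 0.305 0" --pt "1 -0.004 0.002 0.305 0" --pt "1 -0.004 0.002 0.305 0" --pt "1 -0.004 0.002 0.305 0"

```text
time: 70.57
tool_pos: [0.6712, -0.0141, 0.0924]
ee_rot: [[-0.995, 0.096, 0.002], [0.096, 0.995, -0.0], [-0.002, 0.0, -1.0]]
force: [2.1, 0.4, 1.2]
finger_gap: 0.0206
grip_force: 62.5
```

```bash
python3 g.py
python3 - <<'E'
from arc2 import *
from h import bot
s=bot.observe();p=s['tool_pos'];c=np.array([p[0]*.9954-p[1]*.0958,p[2]]);q=c-C;th=np.arctan2(q[1],q[0])-.1745
print("theta",th,"R",np.hypot(*q)); c=f(.084)
print("to .95")
c=seg(c,.084,.5,4);c=seg(c,.5,.9,4)
for a in np.arange(.9,2.79,.15): c=seg(c,a,a+.15)
E
```

```text
t 70.57 pos [0.6712, -0.0141, 0.0924] q [-0.02, 0.51, -0.05, 1.01, -0.0, 0.08] F [2.1, 0.4, 1.2] M [-0.07, -0.36, 0.01] gap 0.0206
theta 0.09488081252465891 R 0.08609420005809874
to .95
0.08 0.5 [[0.018, -0.056], [0.042, -0.11], [0.071, -0.161], [0.105, -0.209]]
0.5 0.9 [[0.038, -0.042], [0.079, -0.081], [0.125, -0.115], [0.173, -0.144]]
0.9 1.05 [[0.025, -0.013], [0.051, -0.025], [0.078, -0.035]]
1.05 1.2 [[0.026, -0.009], [0.054, -0.017], [0.081, -0.023]]
1.2 1.35 [[0.028, -0.005], [0.056, -0.008], [0.085, -0.01]]
1.35 1.5 [[0.028, -0.001], [0.056, 0.0], [0.084, 0.002]]
1.5 1.65 [[0.029, 0.004], [0.056, 0.009], [0.084, 0.015]]
1.65 1.8 [[0.027, 0.008], [0.054, 0.017], [0.08, 0.028]]
1.8 1.95 [[0.026, 0.012], [0.051, 0.025], [0.076, 0.039]]
1.95 2.1 [[0.024, 0.015], [0.046, 0.032], [0.068, 0.05]]
2.1 2.25 [[0.022, 0.019], [0.042, 0.039], [0.061, 0.059]]
2.25 2.4 [[0.018, 0.022], [0.035, 0.045], [0.051, 0.068]]
2.4 2.55 [[0.014, 0.025], [0.028, 0.05], [0.04, 0.075]]
2.55 2.7 [[0.011, 0.026], [0.02, 0.053], [0.028, 0.08]]
2.7 2.85 [[0.007, 0.028], [0.013, 0.056], [0.017, 0.084]]
```

step_arm --pt "1 0.018 0 -0.056 0" --pt "1 0.042 0 -0.11 0" --pt "1 0.071 0 -0.161 0" --pt "1 0.105 0 -0.209 0" --pt "1 0.105 0 -0.209 0"

```text
time: 70.98
tool_pos: [0.6547, -0.0125, 0.1252]
ee_rot: [[-0.995, 0.096, 0.002], [0.096, 0.995, 0.0], [-0.002, 0.0, -1.0]]
force: [2.6, -0.4, 2.3]
finger_gap: 0.0202
grip_force: 62.7
```

step_arm --pt "1 0.038 0 -0.042 0" --pt "1 0.079 0 -0.081 0" --pt "1 0.125 0 -0.115 0" --pt "1 0.173 0 -0.144 0" --pt "1 0.173 0 -0.144 0" --pt "1 0.173 0 -0.144 0"

```text
time: 71.48
tool_pos: [0.6297, -0.01, 0.1458]
ee_rot: [[-0.995, 0.096, 0.003], [0.096, 0.995, 0.0], [-0.003, 0.0, -1.0]]
force: [3.6, 1.0, 5.8]
finger_gap: 0.0204
grip_force: 63.2
```

step_arm --pt "1 0.025 0 -0.013 0" --pt "1 0.051 0 -0.025 0" --pt "1 0.078 0 -0.035 0" --pt "1 0.078 0 -0.035 0" --pt "1 0.078 0 -0.035 0"

```text
time: 71.9
tool_pos: [0.6185, -0.0089, 0.1509]
ee_rot: [[-0.995, 0.096, 0.003], [0.096, 0.995, 0.0], [-0.003, 0.0, -1.0]]
force: [2.9, 0.2, 7.4]
finger_gap: 0.0201
grip_force: 63.4
```

step_arm --pt "1 0.026 0 -0.009 0" --pt "1 0.054 0 -0.017 0" --pt "1 0.081 0 -0.023 0" --pt "1 0.081 0 -0.023 0" --pt "1 0.081 0 -0.023 0"

```text
time: 72.32
tool_pos: [0.6062, -0.0077, 0.1544]
ee_rot: [[-0.995, 0.096, 0.002], [0.096, 0.995, 0.0], [-0.002, 0.0, -1.0]]
force: [2.0, -0.0, 9.2]
finger_gap: 0.0206
grip_force: 63.5
```

step_arm --pt "1 0.028 0 -0.005 0" --pt "1 0.056 0 -0.008 0" --pt "1 0.085 0 -0.01 0" --pt "1 0.085 0 -0.01 0" --pt "1 0.085 0 -0.01 0"

```text
time: 72.73
tool_pos: [0.5932, -0.0064, 0.156]
ee_rot: [[-0.995, 0.096, 0.002], [0.096, 0.995, 0.0], [-0.002, 0.0, -1.0]]
force: [1.2, 0.0, 10.0]
finger_gap: 0.0205
grip_force: 63.7
```

step_arm --pt "1 0.028 0 -0.001 0" --pt "1 0.056 0 0 0" --pt "1 0.084 0 0.002 0" --pt "1 0.084 0 0.002 0" --pt "1 0.084 0 0.002 0"

```text
time: 73.15
tool_pos: [0.581, -0.0052, 0.1556]
ee_rot: [[-0.995, 0.096, 0.002], [0.096, 0.995, 0.0], [-0.002, 0.0, -1.0]]
force: [2.1, 0.2, 9.6]
finger_gap: 0.0202
grip_force: 63.7
```

step_arm --pt "1 0.029 0 0.004 0" --pt "1 0.056 0 0.009 0" --pt "1 0.084 0 0.015 0" --pt "1 0.084 0 0.015 0" --pt "1 0.084 0 0.015 0"

```text
time: 73.57
tool_pos: [0.5692, -0.004, 0.1535]
ee_rot: [[-0.995, 0.096, 0.004], [0.096, 0.995, 0.0], [-0.004, 0.001, -1.0]]
force: [4.0, 0.5, 8.1]
finger_gap: 0.0208
grip_force: 63.6
```

step_arm --pt "1 0.027 0 0.008 0" --pt "1 0.054 0 0.017 0" --pt "1 0.08 0 0.028 0" --pt "1 0.08 0 0.028 0" --pt "1 0.08 0 0.028 0"

```text
time: 73.98
tool_pos: [0.5579, -0.0029, 0.1498]
ee_rot: [[-0.995, 0.096, 0.005], [0.096, 0.995, 0.0], [-0.005, 0.001, -1.0]]
force: [4.2, 0.5, 10.9]
finger_gap: 0.0202
grip_force: 63.9
```

```bash
sed -i 's/^C=.*/C=np.array([.5865,.0711])/' tan.py; python3 tan.py <<'E'
.6547 -.0125 .1252 2.6 -.4 2.3
.6297 -.01 .1458 3.6 1 5.8
.6185 -.0089 .1509 2.9 .2 7.4
.6062 -.0077 .1544 2 0 9.2
.5932 -.0064 .156 1.2 0 10
.581 -.0052 .1556 2.1 .2 9.6
.5692 -.004 .1535 4 .5 8.1
.5579 -.0029 .1498 4.2 .5 10.9
E
```

```text
theta 0.509 R 0.0856 resist -0.1 radial 3.5
theta 0.892 R 0.0853 resist 0.2 radial 6.8
theta 1.037 R 0.0853 resist 0.1 radial 7.9
theta 1.188 R 0.0851 resist 0.0 radial 9.4
theta 1.342 R 0.085 resist 0.7 radial 10.0
theta 1.487 R 0.0848 resist 2.9 radial 9.4
theta 1.629 R 0.0847 resist 5.7 radial 7.0
theta 1.77 R 0.0845 resist 7.8 radial 8.6
```

step_arm --pt "1 0.026 0 0.012 0" --pt "1 0.051 0 0.025 0" --pt "1 0.076 0 0.039 0" --pt "1 0.076 0 0.039 0"

```text
time: 74.32
tool_pos: [0.5467, -0.0018, 0.1443]
ee_rot: [[-0.995, 0.096, 0.006], [0.096, 0.995, 0.0], [-0.006, 0.001, -1.0]]
force: [3.8, -0.1, 11.0]
finger_gap: 0.0202
grip_force: 63.9
```

step_arm --pt "1 0.024 0 0.015 0" --pt "1 0.046 0 0.032 0" --pt "1 0.068 0 0.05 0" --pt "1 0.068 0 0.05 0"

```text
time: 74.65
tool_pos: [0.5359, -0.0007, 0.1366]
ee_rot: [[-0.995, 0.096, 0.005], [0.096, 0.995, 0.0], [-0.005, 0.001, -1.0]]
force: [2.7, 1.5, 10.8]
finger_gap: 0.0204
grip_force: 64.0
```

step_arm --pt "1 0.022 0 0.019 0" --pt "1 0.042 0 0.039 0" --pt "1 0.061 0 0.059 0" --pt "1 0.061 0 0.059 0"

```text
time: 74.98
tool_pos: [0.5261, 0.0003, 0.1272]
ee_rot: [[-0.995, 0.096, 0.003], [0.096, 0.995, 0.001], [-0.003, 0.001, -1.0]]
force: [1.3, 1.2, 8.8]
finger_gap: 0.021
grip_force: 63.7
```

step_arm --pt "1 0.018 0 0.022 0" --pt "1 0.035 0 0.045 0" --pt "1 0.051 0 0.068 0" --pt "1 0.051 0 0.068 0"

```text
time: 75.32
tool_pos: [0.5179, 0.0011, 0.1163]
ee_rot: [[-0.995, 0.096, 0.002], [0.096, 0.995, 0.001], [-0.002, 0.001, -1.0]]
force: [1.9, 0.8, 5.3]
finger_gap: 0.0204
grip_force: 63.3
```

step_arm --pt "1 0.014 0 0.025 0" --pt "1 0.028 0 0.05 0" --pt "1 0.04 0 0.075 0" --pt "1 0.04 0 0.075 0"

```text
time: 75.65
tool_pos: [0.5116, 0.0017, 0.1044]
ee_rot: [[-0.995, 0.096, 0.001], [0.096, 0.995, 0.001], [-0.001, 0.001, -1.0]]
force: [4.6, 1.7, 1.9]
finger_gap: 0.0206
grip_force: 62.9
```

step_arm --pt "1 0.011 0 0.026 0" --pt "1 0.02 0 0.053 0" --pt "1 0.028 0 0.08 0" --pt "1 0.028 0 0.08 0"

```text
time: 75.98
tool_pos: [0.5073, 0.002, 0.0919]
ee_rot: [[-0.995, 0.096, 0.0], [0.096, 0.995, 0.001], [-0.0, 0.001, -1.0]]
force: [5.0, 2.7, -1.9]
finger_gap: 0.0203
grip_force: 62.4
```

step_arm --pt "1 0.007 0 0.028 0" --pt "1 0.012 0 0.05 0" --pt "1 0.013 0 0.06 0" --pt "1 0.013 0 0.06 0" --pt "1 0.013 0 0.06 0"

```text
time: 76.4
tool_pos: [0.5057, 0.0022, 0.0838]
ee_rot: [[-0.995, 0.096, 0.001], [0.096, 0.995, 0.001], [-0.001, 0.001, -1.0]]
force: [2.5, 2.5, 7.5]
finger_gap: 0.0208
grip_force: 63.6
```

```bash
python3 - <<'E' | python3 tan.py
from h import bot
s=bot.observe();print(*s['tool_pos'],*s['force'])
E
```

```text
theta 2.816 R 0.0843 resist 7.7 radial -1.1
```

step_arm --pt "1 0 0 0 0" --pt "0.06 0 0 0 0" --pt "0.06 0 0 0 0" --pt "0.06 0 0 0 0" --pt "0.06 0 0 0 0" --pt "0.06 0 0 -0.15 0" --pt "0.06 0 0 -0.4 0" --pt "0.06 0 0 -0.65 0" --pt "0.06 0 0 -0.8 0" --pt "0.06 0 0 -0.8 0"

```text
time: 77.23
tool_pos: [0.5079, 0.0018, 0.2083]
ee_rot: [[-0.995, 0.096, 0.007], [0.096, 0.995, -0.0], [-0.007, 0.001, -1.0]]
force: [1.3, 0.3, 1.0]
finger_gap: 0.0401
grip_force: 0.0
```

step_arm --pt "0.06 0.15 0.2 0 0" --pt "0.06 0.3 0.4 0 0" --pt "0.06 0.45 0.6 0 0" --pt "0.06 0.6 0.8 0 0" --pt "0.06 0.6 1 0 0" --pt "0.06 0.6 1 0 0" --pt "0.06 0.6 1 0 0"

```text
time: 77.82
tool_pos: [0.4292, 0.1607, 0.2025]
ee_rot: [[-0.996, 0.093, -0.001], [0.093, 0.996, -0.001], [0.001, -0.001, -1.0]]
force: [0.4, -0.8, -0.8]
finger_gap: 0.0402
grip_force: 0.0
```

```bash
python3 g.py; sed -i 's/^nut(H,c.*//' look3.py; python3 look3.py
python3 - <<'E'
from m0 import *
im,d,c=shot("top");ims,ds,cs=shot("scene");S=cv2.cvtColor(ims,cv2.COLOR_BGR2HSV);H=cv2.cvtColor(im,cv2.COLOR_BGR2HSV)
W=cloud(d,c);Ws=cloud(ds,cs)
for w,h,n in((W,H,"top"),(Ws,S,"scene")):
    k=red(h.astype(int))&(abs(w[...,0]-.505)<.04)&(abs(w[...,1])<.04)&(w[...,2]>.05); P=w[k]; print(n,len(P),np.nanmedian(P,0) if len(P) else '',P[:,2].max() if len(P) else '')
u,v,_=map(int,proj(c,np.array([.570,-.185,.14])));print("magz",np.nanmedian(W[v-4:v+5,u-4:u+5,2]))
cv2.imwrite("pics/fin.png",np.hstack([cv2.resize(im[120:270,150:410],(520,300)),cv2.resize(ims[160:280,205:325],(280,300))]))
E
```

```text
t 77.82 pos [0.4292, 0.1607, 0.2025] q [0.36, 0.06, -0.4, 1.11, -0.0, 0.45] F [0.4, -0.8, -0.8] M [-0.04, 0.08, -0.01] gap 0.0402
knob (363.9, 190.9, 63, [0.5605, -0.27, 0.106]) (237.0, 258.3, 89, [0.5632, -0.2702, 0.1])
stop (374.1, 194.9, 281, [0.5574, -0.3047, 0.061]) (229.1, 270.1, 277, [0.5607, -0.3034, 0.061])
magtop (333.0, 184.9, 181, [0.5698, -0.1861, 0.14]) (259.4, 235.4, 144, [0.5691, -0.1836, 0.14])
grip None None
gripd 0 0 0
gripd 0 0 0
top 61 [0.50285648 0.00104706 0.11158363] 0.1196149955339425
scene 41 [ 5.06079581e-01 -2.45640796e-04  1.09630025e-01] 0.11625874174232864
magz 0.14179736866907344
```

View pics/fin.png

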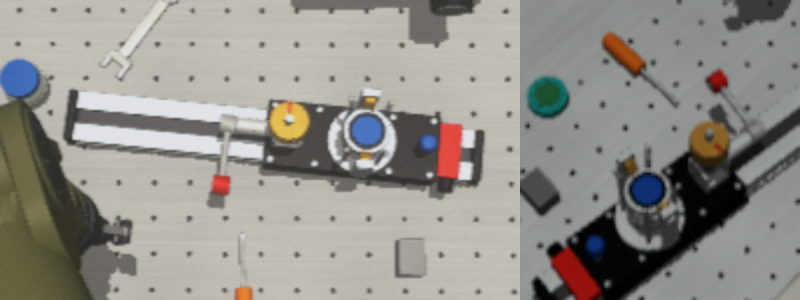

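```bash
python3 -c "
from plant import bot
print(bot.finish_job())"
```

```text
the job is handed in; nothing more can be done
None
```

The job is handed in, but no verdict came back. By my last camera check all four pucks are under the catches, the carriage sits against the red stop and the lever is closed; the lever began to bite at about 1.3 rad.

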